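Free the tubes from a centrifuge with a dead lid lock and put them before the camera

ROBOT

A 6-joint arm with a two-finger parallel gripper is mounted at the origin on the work surface. World frame = base frame: x ahead of the robot, y to its left, z up, the work surface at z = 0. Lengths are in m, angles in rad, forces in N, time in s.
With the tool pointing down it reaches from about 0.25 to 0.775 m from the base axis. Payload 4 kg.
Tool frame: the origin (TCP) lies at the very end of the fingers, on their centre line; the grasp point (between the pads) lies 19 mm behind it; z points along the fingers, y is the line along which they close (so a half turn about z gives the same grasp; the last joint's range is limited). The gripper opens to 94 mm and grips with 3 to 60 N. Pads are 16 mm wide; open, the fingers measure 119 mm over their backs; the gripper's body (75 mm by 177 mm) begins 78 mm behind the grasp point.
Start: joints at [1.066, 0.087, 1.371, -0, 1.684, -0.103], TCP at [0.215, 0.506, 0.206] pointing down, gripper open.
Joint ranges: [-3.1, 3.1], [-0.76, 2.03], [0.27, 2.55], [-1.08, 4.22], [0.17, 2.65], [-2.57, 2.57]. Speed limits (rad/s): [2.79, 2.79, 3.14, 3.14, 3.14, 3.14].

INTERFACE

Orientations are given as a unit quaternion [w, x, y, z].
In Python, from bench import ctrl gives the robot as it stands. The module is installed in compiled form; this text tells all that it offers.
- The arm moves only by the tool drive_tool, never from a script. Its argument "commands" is a list of rows, each a list of 3 entries, a list of its own where there are three numbers: the shift along the tool's x, y, z in mm, then the turn, a rotation vector about the tool's x, y, z in rad, then the gripper command: -1 is shut, 1 is fully open, values between are in proportion. In form: [[[tx, ty, tz], [ax, ay, az], gripper], ...]. A call has 1 to 12 rows; each row is the pose to reach, as a shift and turn from the pose commanded when the call began, along the tool's axes at that moment; what a row does not reach only later rows make up. A row lasts 1/10 s, in which the tool goes at most 50 mm and 8.59 degrees, less where a joint would pass 70% of its speed; a pose out of reach is approached as far as the arm can. A call with a gripper value outside its range is refused whole. The fingers move at their own pace and stop on an object; "force" is the grip in N (left out, the last holds). Time passes only in rows, so rows that repeat a pose let the fingers close. It gives the time, the measured TCP pose, the force, the opening and the grip force at its end, in the units of the state.
- ctrl.observe(): the state, without advancing time (a new reading comes with each control period).
- ctrl.get_image(name): name is "scene" or "top" or "wrist"; returns the picture (384x512x3 uint8, red, green, blue); there is no depth.
- ctrl.get_calibration(name): a dict with "fovy" (degrees; the focal length in pixels is half the picture's height over the tangent of half this angle, whatever the lens; pixels are square), "cx", "cy" (the principal point, pixels), "origin" and "attitude" of the camera in the world. Camera axes: x right, y down, z forward; pixel columns grow to the right and rows downward; lengths in m; the calibration is good to about 2 mm. A picture is of the moment at which its call begins: read the wrist's pose just before it. get_calibration takes no time and is no camera call; for the wrist camera it gives the pose at the moment of the call.
- ctrl.hand_in(): hands the job in; it is judged then, once.
Trained networks look in the newest picture that a camera, given by its name, has taken for a name from the list of things; names that differ only in an ending like _2 or _b are one class to them, and where a whole thing is asked for, a point or a joint stands for the part that bears it (a point fixed in the world has none). Each returns a list of dicts, best first, with "score" (0 to 1); they miss things now and then, are a little off and sometimes report something else, mostly with a low value. They report only what shows in the picture. A call takes as long as a camera call. They do not tell look-alikes from the thing itself.
- ctrl.spot_in(camera, label): "uv" ([column, row] in pixels, amid what is visible of it).
- ctrl.regions_of(camera, label): "pixels" (384x512 bool, what is visible of it) and "uv" ([column, row] in pixels, amid what is visible of it).
- ctrl.tip_of(camera, label): "uv" ([column, row] in pixels: a listed point, or the origin of a listed thing).
The state is a dict: "time_s": time; "qpos": joint angles; "joint_velocities": joint speeds; "joint_efforts": joint torques, N m; "tool_pos": TCP position; "orientation": TCP orientation; "contact_force": force on the tool from outside, world axes, zero at the start; "wrist_torque": the same for the moment, N m; "opening": finger opening in m; "gripper_force": force on a finger pad.
Only numpy, scipy, OpenCV 4.12 (cv2) and the standard library are available. Lean on these libraries where they do the work, as an engineer would, in place of code of your own. Each camera call takes 0.05 s, during which the arm holds its last target. There are 200 camera calls.

TASK

The centrifuge's electric lid lock has failed with the class's sample tubes inside: push the release pin from the tool block down the small hole in the centrifuge's front deck to trip the catch, then lift the lid right up so that it stays open, and put the pin back in its hole in the block. Stand every tube upright, all the way down, in the rack, keeping the tubes upright throughout, and swivel and tilt the inspection camera so that it points straight at the middle of the rack, where the tubes stand. Knock nothing over.

Things in the scene. Friction and masses are not known exactly. Their poses are not given: they have to be found in the camera images.
- centrifuge: Grey benchtop centrifuge, 290 mm deep (x), 230 mm wide (y), fixed; flat deck 125 mm up. Origin at bench level under the rotor axis; front to -x. Square lid over an open chamber 170 mm across, its hinge axis along y, 98 mm behind the rotor axis, 126 mm up. The rotor does not turn: 4 upright buckets (bore 19 mm, rims 80 mm up) 44 mm from the axis at 45, 135, 225 and 315 degrees from x.
- release_hole (a point): Mouth of the round release hole, 11 mm across, in a black collar in the deck's front left corner (at x -115, y 60 mm of the centrifuge), level with the deck. It goes straight down. The catch's hidden trip arm lies 40 mm below the deck; pushed about 6 mm further down (end stop at 11 mm) with 5 to 12 N it frees the lid, which a spring pops up to about 0.18 rad, where it stays.
- lid (a joint): Lid angle about its rear hinge, rad: 0 shut and caught, about 0.18 popped up, 1.57 upright, 1.8 end stop. A stiff hinge: it stays at any angle; lifting at the lip takes 3 to 7 N.
- lid_lip (a point): Grip point in the dark lip in the middle of the lid's front edge, 218 mm from the hinge axis. The lip is 40 mm wide (y), 13 mm thick, sticks out 46 mm; this point is 28 mm out. Shut, the lip lies 4 mm above the deck; popped up it is about 37 mm higher, and its two sides can be pinched from above (closing along the centrifuge's y), the lip turning between the pads as it is carried round the hinge.
- block_hole (a point): Mouth of the pin's hole in a fixed wooden tool block (50 x 130 mm, 60 mm high, long side along this frame's y): 10 mm across with a 3 mm chamfer, 45 mm deep, 25 mm from the block's -y end. A short screwdriver (top 96 mm up) and a bent key (88 mm up) stand in the block too, 45 and 82 mm away.
- pin_grip (a point): Centre of the release pin's black round handle (18 mm across, 42 mm long). Below it a steel rod 7 mm across and 100 mm long. z points from the tip to the handle. It starts standing in the block, its tip on the hole's floor (15 mm above the bench), and may lean up to 4 degrees.
- pin_tip (a point): The lower end of the pin's rod, 121 mm from the handle's centre.
- rack: Loose white tube rack, 176 mm long (x), 52 mm wide (y), 48 mm high, 0.45 kg; origin under its centre. Four square holes 19.5 mm wide, at x = -60, -20, 20 and 60 mm on y = 0, through two plates (tops 19 and 47 mm up) above a floor 4 mm up.
- rack_mid (a point): Aiming point: the middle of the rack, 43 mm above its underside, at mid height of tubes that stand in it.
- tube1_mid (a point): Centre (half-way up) of sample tube 1: 78 mm long, 15.6 mm across with a tapered foot, blue screw cap 18 mm across and 18 mm long on top; z to the cap; 30 g. It starts upright in a rotor bucket, its top 9 mm below the deck and 36 mm above the bucket's rim. 2 to 4 are there (None: absent). Most finger room: closing across the direction to the rotor axis. Right down in the rack its centre is 43 mm above the rack's underside.
- tube2_mid (a point): Centre (half-way up) of sample tube 2: 78 mm long, 15.6 mm across with a tapered foot, blue screw cap 18 mm across and 18 mm long on top; z to the cap; 30 g. It starts upright in a rotor bucket, its top 9 mm below the deck and 36 mm above the bucket's rim. 2 to 4 are there (None: absent). Most finger room: closing across the direction to the rotor axis. Right down in the rack its centre is 43 mm above the rack's underside.
- tube3_mid (a point): Centre (half-way up) of sample tube 3: 78 mm long, 15.6 mm across with a tapered foot, blue screw cap 18 mm across and 18 mm long on top; z to the cap; 30 g. It starts upright in a rotor bucket, its top 9 mm below the deck and 36 mm above the bucket's rim. 2 to 4 are there (None: absent). Most finger room: closing across the direction to the rotor axis. Right down in the rack its centre is 43 mm above the rack's underside.
- tube4_mid (a point): Centre (half-way up) of sample tube 4: 78 mm long, 15.6 mm across with a tapered foot, blue screw cap 18 mm across and 18 mm long on top; z to the cap; 30 g. It starts upright in a rotor bucket, its top 9 mm below the deck and 36 mm above the bucket's rim. 2 to 4 are there (None: absent). Most finger room: closing across the direction to the rotor axis. Right down in the rack its centre is 43 mm above the rack's underside.
- cam_eye (a point): Inspection camera on a fixed stand (round base 110 mm across, directly below). This is where the head's swivel and tilt axes cross, 175 mm above the bench. x is the viewing direction (lens at +x), y the tilt axis. The head is a dark box 90 x 48 x 46 mm with a round lens in front.
- cam_tail (a point): Grip point in the grey tail of the camera head, 72 mm behind the axes on the line of view: the tail is 34 mm wide, 30 mm high, and sticks out 60 mm. Pinch its two sides from above and carry it round the axes; it turns between the pads.
- cam_pan (a joint): Swivel angle in rad about the vertical, positive anticlockwise from above, from -1.6 to 1.6. Friction 0.12 N m holds it where it is left.
- cam_tilt (a joint): Tilt angle in rad, positive looking down, from -0.5 to 0.9; 0 is level. Friction 0.10 N m holds it where it is left.
- amber_bottle: Brown glass bottle, 62 mm across, 150 mm high, origin under its centre. Not part of the job.
- reagent_bottle: Clear glass bottle, 72 mm across, 130 mm high, origin under its centre. Not part of the job.
- beaker: Glass beaker, 80 mm across, 100 mm high, origin under its centre. Not part of the job.
- cup: White plastic cup, 66 mm across, 75 mm high, origin under its centre. Not part of the job.
- jar: White jar, 68 mm across, 85 mm high, origin under its centre. Not part of the job.
- wash_bottle: White plastic bottle, 60 mm across, 160 mm high, origin under its centre. Not part of the job.
Mind the look-alikes: they are no part of the job. Leave any purple or turquoise look-alike of the rack alone.

How it is judged:
By the outcome, as a careful person would: the job done as asked, in the order asked, and still so for the second after the job is handed in, with the robot touching nothing.
Of tube1, tube2, tube3, tube4 only 2 to 4 are there at a start; the rules pass over those that are not, and their reading is None.
At some moment in a run one of rack may be knocked a few centimetres aside while the robot is not near it.
It also fails if it takes over 210 s, if anything falls off the work surface, if the arm or the gripper's body presses on something with over 40 N, if the wrist force passes 120 N, or if a joint passes its speed limit or range.

## Working session

There is one attempt and no reset: what is moved stays moved. The work goes in short steps, Python scripts to look and compute and a tool call to move; the robot and the scene stay as the last step left them, time stands still between calls to the robot, and variables do not carry over. Pictures are saved under pics/ and viewed, at most 14 in all, crops included, and the job is handed in when it is done.

Besides the shell and the picture viewer there is one more tool, called as name(argument=value, ...), one argument or row to a line, values as JSON. drive_tool: Moves the arm, as the interface text tells. Its arguments: {"type":"object","properties":{"commands":{"type":"array"},"force":{"type":"number"}},"required":["commands"]}

```bash
mkdir -p pics
cat > h.py <<'E'
import numpy as np, cv2
from bench import ctrl
from scipy.spatial.transform import Rotation as R
def rot(a):
    a=np.array(a,float)
    return a if a.shape==(3,3) else R.from_quat(a,scalar_first=True).as_matrix()
def cal(n):
    c=ctrl.get_calibration(n); f=192/np.tan(np.radians(c['fovy'])/2)
    return f,c['cx'],c['cy'],np.array(c['origin']),rot(c['attitude'])
def ray(c,uv):
    f,cx,cy,o,A=c; d=A@np.array([(uv[0]-cx)/f,(uv[1]-cy)/f,1]); return o,d/np.linalg.norm(d)
def atz(c,uv,z):
    o,d=ray(c,uv); return o+d*(z-o[2])/d[2]
def proj(c,p):
    f,cx,cy,o,A=c; q=A.T@(np.array(p)-o); return np.array([cx+f*q[0]/q[2],cy+f*q[1]/q[2]])
def tri(rs):
    M=np.zeros((3,3));b=np.zeros(3)
    for o,d in rs:
        P=np.eye(3)-np.outer(d,d);M+=P;b+=P@o
    return np.linalg.solve(M,b)
def save(n,fn,crop=None,k=1):
    im=ctrl.get_image(n)[:,:,::-1]
    o=im
    if crop: o=im[crop[1]:crop[3],crop[0]:crop[2]]
    cv2.imwrite('pics/'+fn,cv2.resize(o,None,fx=k,fy=k,interpolation=cv2.INTER_CUBIC)); return im
def tool():
    s=ctrl.observe(); return np.array(s['tool_pos']),rot(s['orientation']),s
def delta(p,Rm=None):
    """shift mm & rotvec in tool axes to reach p (Rm) from measured pose"""
    t,A,s=tool(); d=A.T@(np.array(p)-t)*1000
    rv=R.from_matrix(A.T@Rm).as_rotvec() if Rm is not None else np.zeros(3)
    return d.round(1),rv.round(4)
def down(yaw):
    """tool z down, tool y axis at angle yaw in world"""
    y=np.array([np.cos(yaw),np.sin(yaw),0]); z=np.array([0,0,-1.]); return np.stack([np.cross(y,z),y,z],1)
E
cat > a.py <<'E'
from h import *
np.set_printoptions(suppress=True,precision=3)
ims=[]
for n in('scene','top'):
    im=save(n,'%s0.png'%n,None,1.5); c=cal(n); print(n,c[0],c[3],c[4][:,2])
    for l in 'centrifuge release_hole lid_lip block_hole pin_grip pin_tip rack rack_mid cam_eye cam_tail'.split():
        r=ctrl.tip_of(n,l); print(l,[(np.round(x['uv'],1).tolist(),round(x['score'],2)) for x in r[:4]])
print(tool()[:2])
E
python3 a.py
```

```text
scene 426.25917808110694 [1.454 0.671 0.901] [-0.69  -0.468 -0.552]
centrifuge [([264.1, 249.0], 0.89)]
release_hole [([299.3, 208.0], 0.91), ([408.2, 279.6], 0.52)]
lid_lip [([287.6, 195.3], 0.8)]
block_hole [([350.7, 252.7], 0.83)]
pin_grip [([353.4, 229.8], 0.69)]
pin_tip [([148.8, 154.2], 0.45)]
rack [([209.4, 219.2], 0.91), ([331.9, 216.3], 0.87), ([230.8, 162.1], 0.82)]
rack_mid [([206.2, 208.8], 0.83), ([234.0, 153.4], 0.68), ([336.6, 208.4], 0.67), ([351.9, 231.8], 0.52)]
cam_eye [([156.0, 155.1], 0.58)]
cam_tail [([150.2, 152.1], 0.62), ([209.2, 221.0], 0.51)]
top 371.9946381618457 [0.328 0.051 1.241] [ 0.151 -0.    -0.989]
centrifuge [([234.0, 172.6], 0.7), ([108.6, 211.7], 0.31)]
release_hole [([212.1, 199.9], 0.61)]
lid_lip [([234.0, 202.7], 0.97)]
block_hole [([154.4, 191.3], 0.83)]
pin_grip [([310.2, 173.9], 0.46), ([151.8, 191.7], 0.37)]
pin_tip [([371.8, 228.7], 0.33), ([304.4, 110.8], 0.17)]
rack [([367.0, 286.2], 0.87), ([308.7, 173.2], 0.83), ([203.2, 260.9], 0.6), ([152.3, 191.7], 0.24)]
rack_mid [([367.4, 290.8], 0.93), ([202.8, 264.6], 0.91), ([309.4, 174.9], 0.69), ([149.5, 193.6], 0.17)]
cam_eye [([394.0, 161.3], 0.84), ([233.5, 203.7], 0.37)]
cam_tail [([412.0, 179.8], 0.89)]
(array([0.215, 0.506, 0.206]), array([[-0.92 ,  0.391,  0.   ],
       [ 0.391,  0.92 ,  0.   ],
       [-0.   ,  0.   , -1.   ]]))
```

View pics/scene0.png

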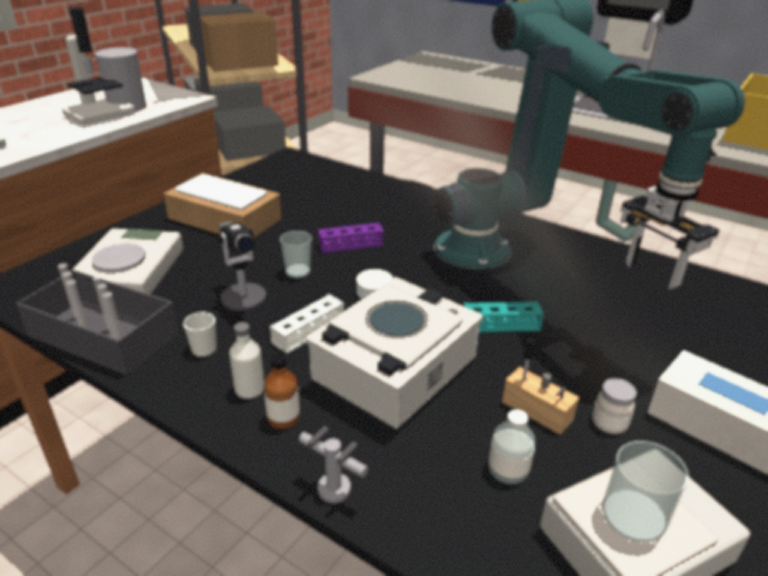

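View pics/top0.png

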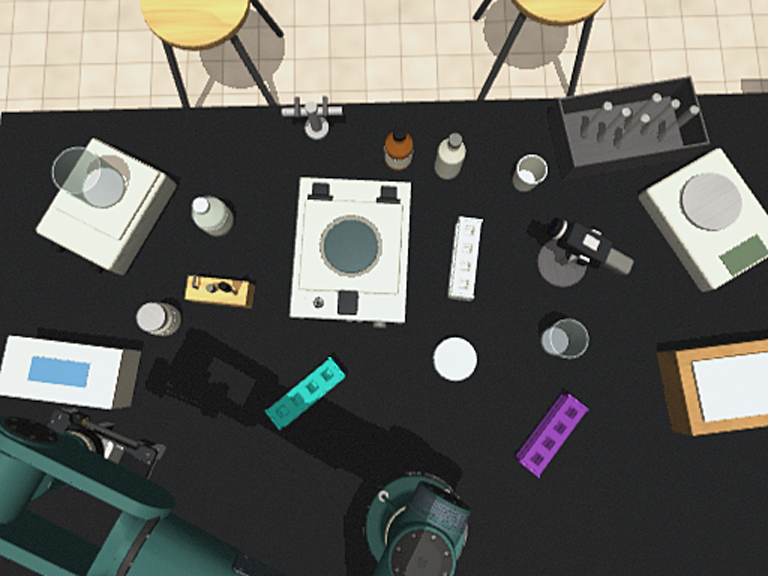

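```bash
cat > b.py <<'E'
from h import *
np.set_printoptions(suppress=True,precision=3)
S,T=cal('scene'),cal('top')
m={'rel':((299.3,208),(212.1,199.9)),'lip':((287.6,195.3),(234,202.7)),'block':((350.7,252.7),(154.4,191.3)),'pin':((353.4,229.8),(151.8,191.7)),
'rackA':((206.2,208.8),(309.4,174.9)),'rackB':((234,153.4),(367.4,290.8)),'rackC':((336.6,208.4),(202.8,264.6)),'eye':((156,155.1),(394,161.3)),'tail':((150.2,152.1),(412,179.8)),'cent':((264.1,249),(234,172.6))}
for k,(a,b) in m.items():
    r=[ray(S,a),ray(T,b)]; p=tri(r); print(k,p,'err px',np.abs(proj(S,p)-a).max().round(1))
for k,z in(('rel',.125),('lip',.136),('block',.06),('cent',0)): print(k,atz(S,m[k][0],z),atz(T,m[k][1],z))
for i in('rackA','rackB','rackC'): print(i,[atz(T,u,.043) for u in (m[i][1],)])
E
python3 b.py
```

```text
rel [0.469 0.183 0.128] err px 0.8
lip [0.454 0.122 0.144] err px 1.4
block [0.507 0.377 0.07 ] err px 0.5
pin [0.494 0.367 0.142] err px 1.2
rackA [ 0.555 -0.127  0.045] err px 1.1
rackB [ 0.182 -0.288  0.048] err px 0.5
rackC [0.273 0.228 0.031] err px 0.0
eye [ 0.559 -0.348  0.187] err px 0.4
tail [ 0.514 -0.417  0.154] err px 1.9
cent [0.575 0.124 0.005] err px 0.5
rel [0.467 0.179 0.125] [0.468 0.186 0.125]
lip [0.441 0.12  0.136] [0.457 0.119 0.136]
block [0.495 0.375 0.06 ] [0.509 0.378 0.06 ]
cent [ 0.571  0.12  -0.   ] [0.576 0.125 0.   ]
rackA [array([ 0.553, -0.124,  0.043])]
rackB [array([ 0.18 , -0.288,  0.043])]
rackC [array([0.273, 0.226, 0.043])]
```

The scene has three racks: white at top pixel (309,175) / scene (206,209), turquoise at (203,264), purple at (367,291). The white one fits the description; the other two are the look-alikes I was told to leave alone. The tool block is at top (147,194), with the centrifuge's lip toward the robot. The inspection camera is at top (394,161), its tail at (412,178).

```bash
cat >> h.py <<'E'
np.set_printoptions(suppress=True,precision=4)
E
python3 -c "
from h import *
print(delta([.45,.36,.32],down(0)));print(tool()[2]['qpos'])
T=tool()[0:2];c=cal('wrist');print(c[0],T[1].T@(c[3]-T[0]),T[1].T@c[4])"
```

```text
(array([-273.4,  -42.7, -114.5]), array([ 0.0002, -0.    ,  1.169 ]))
[ 1.0659  0.0872  1.3707 -0.      1.6836 -0.1031]
328.9728296426796 [ 0.0724  0.0005 -0.1795] [[-0.0006 -0.9687 -0.2481]
 [ 1.     -0.0006 -0.0001]
 [-0.     -0.2481  0.9687]]
```

drive_tool(
  commands=[
    [[-273,-43,-114],[0,0,1.169],1],
    [[-273,-43,-114],[0,0,1.169],1],
    [[-273,-43,-114],[0,0,1.169],1],
    [[-273,-43,-114],[0,0,1.169],1],
    [[-273,-43,-114],[0,0,1.169],1],
    [[-273,-43,-114],[0,0,1.169],1],
    [[-273,-43,-114],[0,0,1.169],1],
    [[-273,-43,-114],[0,0,1.169],1],
    [[-273,-43,-114],[0,0,1.169],1],
    [[-273,-43,-114],[0,0,1.169],1],
  ],
)

```text
time_s: 2.1
tool_pos: [0.4495, 0.3599, 0.3194]
orientation: [-0.0, 0.706, 0.708, -0.0]
contact_force: [-0.2, 0.2, -0.3]
opening: 0.0942
gripper_force: 0.0
```

```bash
cat > w.py <<'E'
import sys
from h import *
fn=sys.argv[1]
save('wrist',fn,None,1.5); c=cal('wrist'); print(tool()[:2])
for l in sys.argv[2:]:
    l,z=l.split('=')
    for x in ctrl.tip_of('wrist',l)[:5]: print(l,np.round(x['uv'],1),round(x['score'],2),atz(c,x['uv'],float(z)).round(4))
E
python3 w.py w1.png block_hole=.06 pin_grip=.136
```

```text
(array([0.4493, 0.36  , 0.3194]), array([[-0.0026,  1.    , -0.0002],
       [ 1.    ,  0.0026, -0.    ],
       [-0.    , -0.0002, -1.    ]]))
block_hole [285.6 149.6] 0.79 [0.4968 0.3771 0.06  ]
pin_grip [299.6 163.3] 0.57 [0.5046 0.3715 0.136 ]
pin_grip [283.8 148.1] 0.47 [0.4865 0.3883 0.136 ]
```

View pics/w1.png

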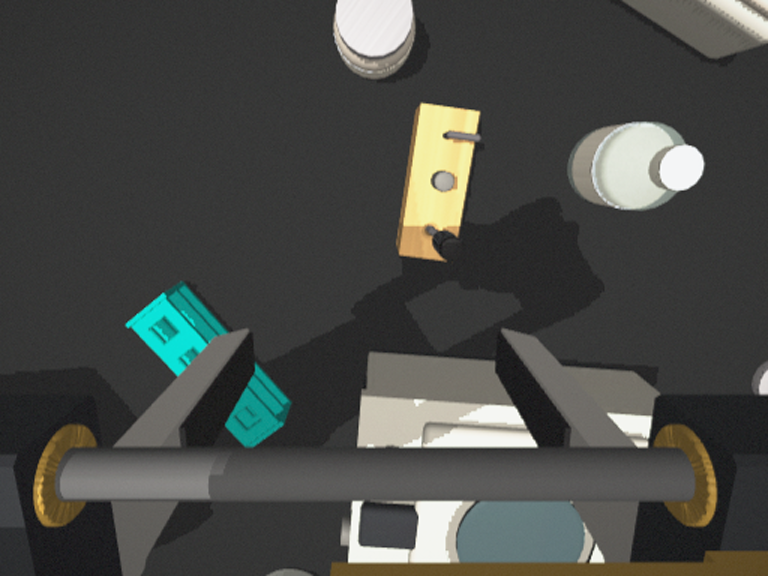

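Pin is the black handle at (447,243), with its hole at (430,230) near the block's −y end. It leans a little toward +x/−y. Moving nearer for a second view.

drive_tool(
  commands=[
    [[-35,50,60],[0,0,0],1],
    [[-35,50,60],[0,0,0],1],
    [[-35,50,60],[0,0,0],1],
    [[-35,50,60],[0,0,0],1],
  ],
)

```text
time_s: 2.65
tool_pos: [0.499, 0.3249, 0.2589]
orientation: [-0.001, 0.707, 0.707, -0.001]
contact_force: [-0.5, -0.2, 0.5]
opening: 0.0941
gripper_force: 0.0
```

```bash
python3 w.py w2.png block_hole=.06 pin_grip=.136 pin_grip=.157 release_hole=.125
```

```text
(array([0.4992, 0.3256, 0.2606]), array([[-0.0011,  1.    ,  0.0007],
       [ 1.    ,  0.0011,  0.0012],
       [ 0.0012,  0.0007, -1.    ]]))
block_hole [248.6 123. ] 0.91 [0.4978 0.3803 0.06  ]
pin_grip [255.4 134.6] 0.81 [0.5042 0.3735 0.136 ]
pin_grip [255.4 134.6] 0.81 [0.5038 0.3752 0.157 ]
release_hole [218.5 309.1] 0.77 [0.4651 0.1847 0.125 ]
```

View pics/w2.png

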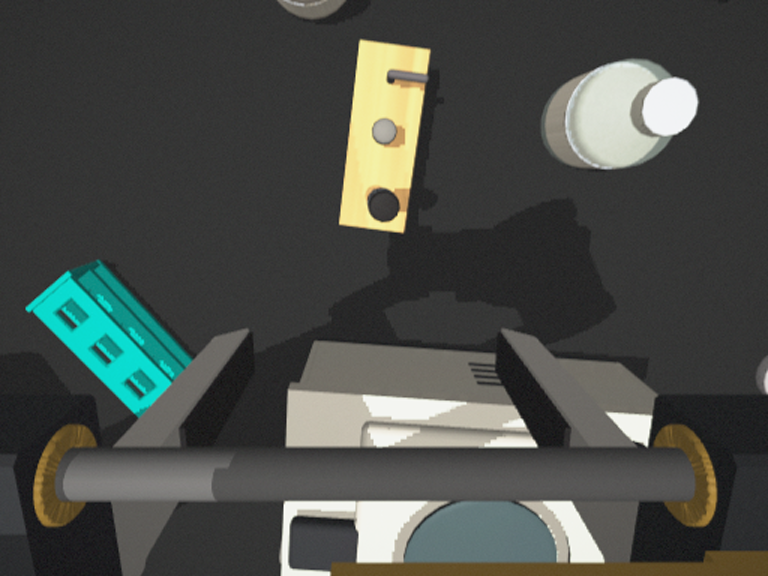

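Handle seen from above at (384,204); block end corners (340,225), (405,232), (360,40), (430,50). Computing the grasp with the tool aligned with the lean.

```bash
python3 -c "
from h import *
c=cal('wrist')
a=atz(c,np.array([372.5,228.5])/1.5,.06);b=atz(c,np.array([395,45])/1.5,.06);d=b-a;L=np.linalg.norm(d);print(a,b,L,'yaw',np.arctan2(-d[0],d[1]),'hole',a+d/L*.025)
ax=np.array([.055,-.04,1]);ax/=np.linalg.norm(ax)
y=np.array([1,0,0.]);y-=ax*(y@ax);y/=np.linalg.norm(y);Rm=np.stack([np.cross(y,-ax),y,-ax],1)
g=np.array([.5035,.3743,.137])
for h in(.06,0): print(delta(g-ax*.019+ax*h,Rm))
"
```

```text
[0.4981 0.3474 0.06  ] [0.514  0.4777 0.06  ] 0.1313260582871482 yaw -0.12168717774875899 hole [0.5011 0.3722 0.06  ]
(array([46.6,  6.2, 83.8]), array([0.0578, 0.0382, 0.0006]))
(array([ 48.9,   2.8, 143.6]), array([0.0578, 0.0382, 0.0006]))
```

drive_tool(
  commands=[
    [[47,6,84],[0,0.038,0],0.2],
    [[47,6,84],[0,0.038,0],0.2],
    [[47,6,84],[0,0.038,0],0.2],
    [[48,4,114],[0,0.038,0],0.2],
    [[49,3,143],[0,0.038,0],0.2],
    [[49,3,143],[0,0.038,0],0.2],
  ],
  force=10,
)

```text
time_s: 3.5
tool_pos: [0.5005, 0.3727, 0.114]
orientation: [-0.014, 0.707, 0.707, 0.01]
contact_force: [-0.6, 0.2, -1.1]
opening: 0.0566
gripper_force: 0.0
```

```bash
python3 -c "
from h import *
print(tool())
save('wrist','w3.png',None,1)"
```

```text
(array([0.5005, 0.3727, 0.114 ]), array([[-0.0007,  1.    , -0.0053],
       [ 0.9994,  0.0008,  0.0344],
       [ 0.0344, -0.0053, -0.9994]]), {'time_s': 3.5, 'qpos': array([0.5311, 0.2717, 1.3393, 0.0324, 1.5177, 0.5288]), 'joint_velocities': array([-0.0062, -0.0267, -0.0677,  0.0023,  0.03  ,  0.0026]), 'joint_efforts': array([  0.1201, -43.1446, -31.2153,   0.2315,  -0.4497,   0.0057]), 'tool_pos': array([0.5005, 0.3727, 0.114 ]), 'orientation': array([-0.014 ,  0.7067,  0.7073,  0.0103]), 'contact_force': array([-0.6315,  0.2182, -1.063 ]), 'wrist_torque': array([-0.0772,  0.1032, -0.0127]), 'gripper_force': 0.0, 'opening': 0.056649233723358644})
```

View pics/w3.png

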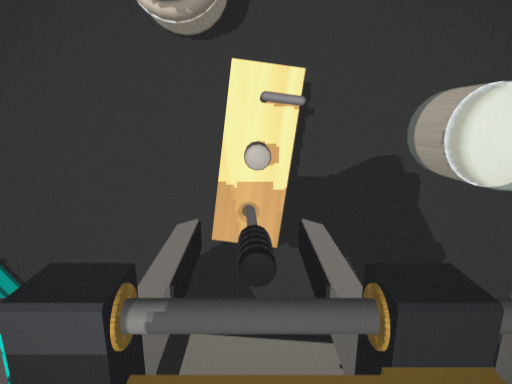

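```bash
python3 -c "
from h import *
c=cal('wrist')
print(atz(c,(249,211),.06),atz(c,(257,264),.157),atz(c,(253,230),.115))"
```

```text
[0.501 0.372 0.06 ] [0.5051 0.374  0.157 ] [0.5036 0.376  0.115 ]
```

```bash
cat >> h.py <<'E'
def along(ax,yaw=0.):
    ax=np.array(ax,float);ax/=np.linalg.norm(ax);y=np.array([np.cos(yaw),np.sin(yaw),0.]);y-=ax*(y@ax);y/=np.linalg.norm(y);return np.stack([np.cross(y,-ax),y,-ax],1)
E
python3 -c "
from h import *
ax=np.array([.042,.02,1])
print(delta(np.array([.5042,.3735,.1365])-ax*.019,along(ax)))"
```

```text
(array([-0.3,  1.6, -1. ]), array([ 0.0403, -0.0566,  0.0017]))
```

drive_tool(
  commands=[
    [[0,1.5,-1],[0.04,-0.057,0],0.2],
    [[0,1.5,-1],[0.04,-0.057,0],-1],
    [[0,1.5,-1],[0.04,-0.057,0],-1],
    [[0,1.5,-1],[0.04,-0.057,0],-1],
    [[0,1.5,-1],[0.04,-0.057,0],-1],
    [[0,1.5,-1],[0.04,-0.057,0],-1],
    [[0,1.5,-1],[0.04,-0.057,0],-1],
  ],
  force=25,
)

```text
time_s: 4.25
tool_pos: [0.5035, 0.3737, 0.1179]
orientation: [-0.008, 0.707, 0.707, -0.021]
contact_force: [-1.3, -0.6, 0.5]
opening: 0.0176
gripper_force: 25.0
```

```bash
python3 -c "
from h import *
t,A,s=tool();print(t,A,s['opening'],s['gripper_force'],s['contact_force'])
print(delta([.501,.3715,t[2]+.065],down(0)),delta(t+[.0,0,.04]))"
```

```text
[0.5035 0.3737 0.1179] [[-0.0011  0.9992 -0.0408]
 [ 0.9998  0.0004 -0.0188]
 [-0.0187 -0.0408 -0.999 ]] 0.017627044326078634 24.977435767650604 [-1.3316 -0.6136  0.5052]
(array([ -3.4,  -5.2, -64.8]), array([-0.0408,  0.0187,  0.0007])) (array([ -0.7,  -1.6, -40. ]), array([0., 0., 0.]))
```

drive_tool(
  commands=[
    [[0,0,-30],[0,0,0],-1],
    [[-1,-2,-55],[0,0,0],-1],
    [[-3,-5,-75],[-0.041,0.019,0],-1],
    [[-5,-7,-125],[-0.041,0.019,0],-1],
    [[-5,-7,-170],[-0.041,0.019,0],-1],
    [[-5,-7,-170],[-0.041,0.019,0],-1],
    [[-5,-7,-170],[-0.041,0.019,0],-1],
  ],
)

```text
time_s: 4.95
tool_pos: [0.5044, 0.3723, 0.2894]
orientation: [0.001, 0.707, 0.707, 0.002]
contact_force: [0.5, -0.8, -1.1]
opening: 0.0173
gripper_force: 25.0
```

```bash
python3 -c "
from h import *
t,A,s=tool();print(t,A,s['opening'],s['gripper_force'],s['contact_force'])
print(delta([.467,.184,.265],down(0)))"
```

```text
[0.5044 0.3723 0.2894] [[-0.0007  1.      0.0043]
 [ 1.      0.0007  0.002 ]
 [ 0.002   0.0043 -1.    ]] 0.017329167025040126 24.99454826116562 [ 0.5296 -0.7702 -1.0803]
(array([-188.3,  -37.6,   23.9]), array([ 0.0043, -0.002 ,  0.0007]))
```

drive_tool(
  commands=[
    [[-50,-10,0],[0.004,-0.002,0],-1],
    [[-100,-20,0],[0.004,-0.002,0],-1],
    [[-150,-30,12],[0.004,-0.002,0],-1],
    [[-188,-37,24],[0.004,-0.002,0],-1],
    [[-188,-37,24],[0.004,-0.002,0],-1],
    [[-188,-37,24],[0.004,-0.002,0],-1],
  ],
)

```text
time_s: 5.55
tool_pos: [0.4661, 0.1833, 0.2613]
orientation: [-0.002, 0.707, 0.707, -0.003]
contact_force: [-0.1, 0.3, -0.3]
opening: 0.0177
gripper_force: 25.0
```

```bash
python3 w.py w4.png release_hole=.125 pin_tip=.161 lid_lip=.136
```

```text
(array([0.4667, 0.1842, 0.2623]), array([[-0.0005,  1.    , -0.0052],
       [ 1.    ,  0.0005, -0.0018],
       [-0.0018, -0.0052, -1.    ]]))
release_hole [245.1 179.5] 0.95 [0.4612 0.187  0.125 ]
pin_tip [250.9 190.6] 0.75 [0.467  0.1849 0.161 ]
lid_lip [239.6 241.1] 0.77 [0.4557 0.1264 0.136 ]
```

View pics/w4.png

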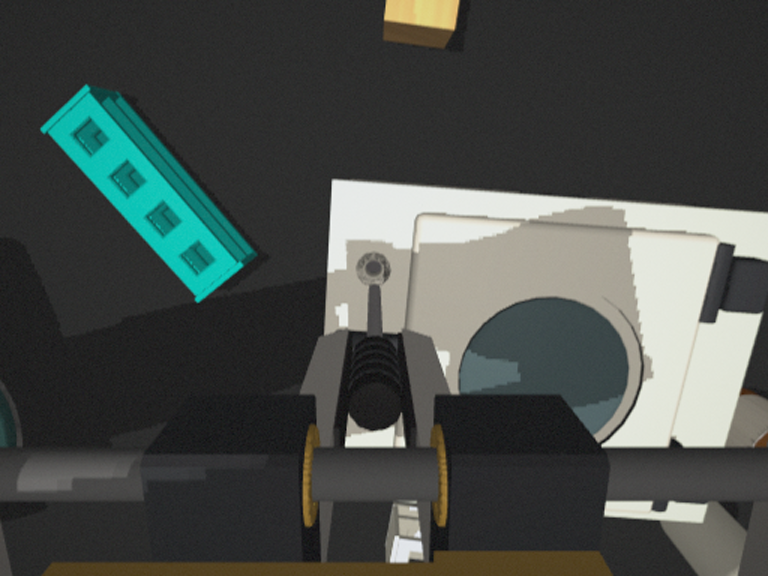

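```bash
python3 -c "
from h import *
c=cal('wrist')
P=lambda u,v,z:atz(c,(u/1.5,v/1.5),z)
print('hole',P(373.5,268,.125),'tip',P(374.5,286,.160))
a,b,d=P(332,180,.125),P(764,212,.125),P(325,335,.125)
v=b-a;yaw=np.arctan2(v[1],v[0]);w=d-a;print(a,b,d,yaw,np.arctan2(w[0],-w[1]))
for yw in(-.07,-.05):
  r=np.array([[np.cos(yw),-np.sin(yw)],[np.sin(yw),np.cos(yw)]])
  # deck left front corner local (-145?,115)
  print((P(373.5,268,.125)[:2]-r@[-.115,.06]))"
```

```text
hole [0.466  0.1886 0.125 ] tip [0.4668 0.1853 0.16  ]
[0.4397 0.2453 0.125 ] [0.7154 0.2258 0.125 ] [0.4329 0.1417 0.125 ] -0.07034008461538874 -0.06562259602996834
[0.5765 0.1207]
[0.5779 0.1229]
```

drive_tool(
  commands=[
    [[3.3,-0.8,0],[0,0,0],-1],
    [[3.3,-0.8,20],[0,0,0],-1],
    [[3.3,-0.8,29],[0,0,0],-1],
    [[3.3,-0.8,35],[0,0,0],-1],
    [[3.3,-0.8,40],[0,0,0],-1],
    [[3.3,-0.8,45],[0,0,0],-1],
    [[3.3,-0.8,45],[0,0,0],-1],
  ],
)

```text
time_s: 6.45
tool_pos: [0.4659, 0.1872, 0.2181]
orientation: [-0.001, 0.707, 0.707, -0.002]
contact_force: [-0.4, 0.0, 0.2]
opening: 0.0173
gripper_force: 25.0
```

```bash
python3 -c "
from h import *
t,A,s=tool();print(t,A[:,2],s['contact_force'],s['wrist_torque'])
im=save('wrist','w5.png',[150,100,350,300],3)"
```

```text
[0.4659 0.1872 0.2181] [-0.0038 -0.0021 -1.    ] [-0.3945  0.0393  0.161 ] [-0.0787  0.0509 -0.0606]
```

View pics/w5.png

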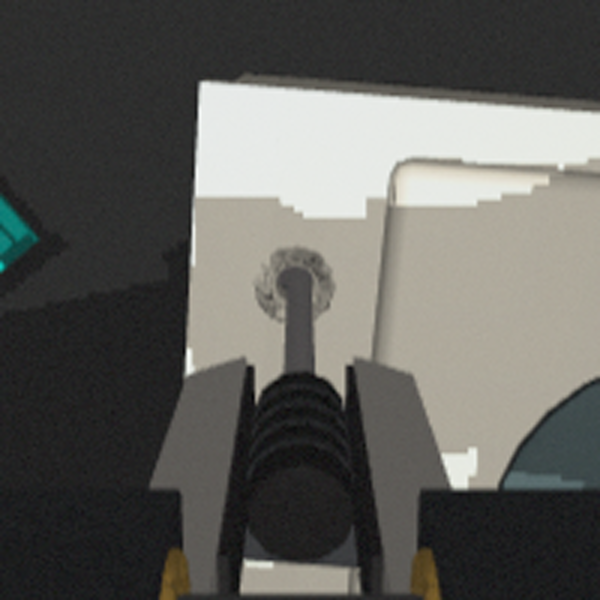

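The rod enters the collar at (298,280) with no contact force. Continuing down onto the trip arm.

drive_tool(
  commands=[
    [[0,0,10],[0,0,0],-1],
    [[0,0,20],[0,0,0],-1],
    [[0,0,27],[0,0,0],-1],
    [[0,0,31],[0,0,0],-1],
    [[0,0,34],[0,0,0],-1],
    [[0,0,36],[0,0,0],-1],
    [[0,0,38],[0,0,0],-1],
    [[0,0,38],[0,0,0],-1],
  ],
)

```text
time_s: 7.3
tool_pos: [0.4644, 0.1875, 0.1834]
orientation: [-0.001, 0.707, 0.708, -0.002]
contact_force: [-5.8, 0.1, 12.4]
opening: 0.0177
gripper_force: 25.1
```

drive_tool(
  commands=[
    [[0,1,2],[0,0,0],-1],
    [[0,1,3],[0,0,0],-1],
    [[0,1,3],[0,0,0],-1],
  ],
)

```text
time_s: 7.6
tool_pos: [0.4667, 0.1875, 0.1795]
orientation: [-0.0, 0.707, 0.707, -0.001]
contact_force: [-2.5, -0.5, 6.5]
opening: 0.0177
gripper_force: 25.0
```

```bash
python3 -c "
from h import *
t,A,s=tool();print(t,A[:,2],s['contact_force'])
im=save('scene','s2.png',[200,120,400,300],3)"
```

```text
[0.4667 0.1875 0.1795] [-0.0021 -0.001  -1.    ] [-2.4716 -0.4751  6.5052]
```

View pics/s2.png

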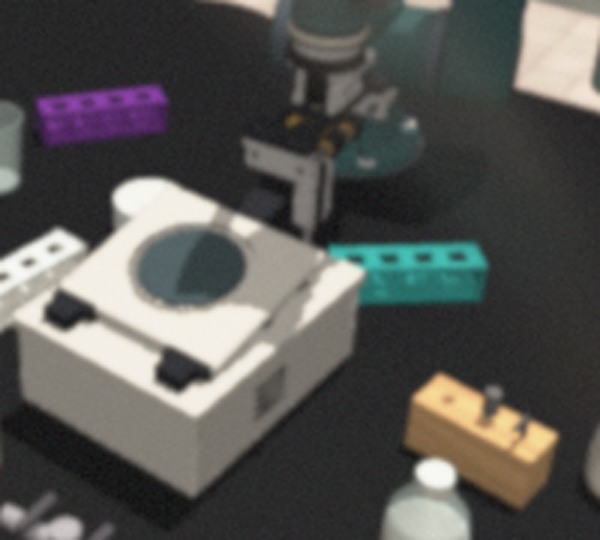

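Lid has popped (tilted in the picture). Withdrawing the pin and taking it over the block.

drive_tool(
  commands=[
    [[0,0,-20],[0,0,0],-1],
    [[0,0,-50],[0,0,0],-1],
    [[0,0,-90],[0,0,0],-1],
    [[20,5,-110],[0,0,0],-1],
    [[70,12,-110],[0,0,0],-1],
    [[120,23,-100],[0,0,0],-1],
    [[165,32,-80],[0,0,0],-1],
    [[184,34,-50],[0,0,0],-1],
    [[184,34,-22],[0,0,0],-1],
    [[184,34,-22],[0,0,0],-1],
    [[184,34,-22],[0,0,0],-1],
  ],
)

```text
time_s: 8.75
tool_pos: [0.5008, 0.371, 0.1989]
orientation: [-0.0, 0.707, 0.707, -0.002]
contact_force: [0.6, 0.3, -0.4]
opening: 0.0175
gripper_force: 25.0
```

```bash
python3 w.py w6.png block_hole=.06 pin_tip=.093
python3 -c "
import cv2;i=cv2.imread('pics/w6.png');cv2.imwrite('pics/w6c.png',cv2.resize(i[150:450,230:530],None,fx=2,fy=2))"
```

```text
(array([0.5015, 0.3712, 0.2008]), array([[-0.0002,  1.    , -0.001 ],
       [ 1.    ,  0.0002, -0.0008],
       [-0.0008, -0.001 , -1.    ]]))
block_hole [248.8 178.1] 0.6 [0.5003 0.3747 0.06  ]
block_hole [249.  249.3] 0.26 [0.5004 0.298  0.06  ]
pin_tip [252.1 189.8] 0.79 [0.5034 0.3711 0.093 ]
```

View pics/w6c.png

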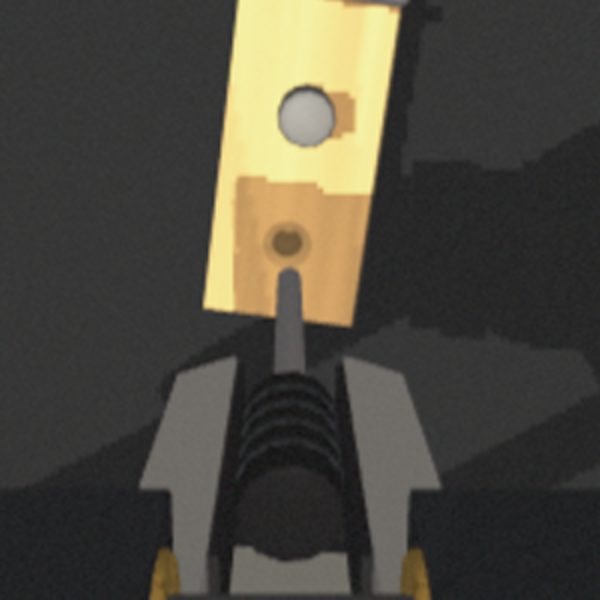

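```bash
python3 -c "
from h import *
c=cal('wrist');print(atz(c,(249,180.3),.06),atz(c,(249.7,191.3),.0965),tool()[0])"
```

```text
[0.5013 0.3725 0.06  ] [0.502  0.3705 0.0965] [0.5021 0.3713 0.2023]
```

drive_tool(
  commands=[
    [[1.8,-0.7,0],[0,0,0],-1],
    [[1.8,-0.7,20],[0,0,0],-1],
    [[1.8,-0.7,32],[0,0,0],-1],
    [[1.8,-0.7,38],[0,0,0],-1],
    [[1.8,-0.7,44],[0,0,0],-1],
    [[1.8,-0.7,50],[0,0,0],-1],
    [[1.8,-0.7,50],[0,0,0],-1],
  ],
)

```text
time_s: 9.6
tool_pos: [0.4997, 0.3727, 0.1483]
orientation: [-0.001, 0.707, 0.707, -0.002]
contact_force: [-0.6, 0.4, -1.2]
opening: 0.0174
gripper_force: 25.0
```

drive_tool(
  commands=[
    [[0,0.5,12],[0,0,0],-1],
    [[0,0.5,22],[0,0,0],-1],
    [[0,0.5,28],[0,0,0],-1],
    [[0,0.5,30],[0,0,0],-1],
    [[0,0.5,30],[0,0,0],-1],
  ],
)

```text
time_s: 10.1
tool_pos: [0.5004, 0.3729, 0.1188]
orientation: [-0.0, 0.707, 0.707, -0.002]
contact_force: [-0.7, -0.4, -0.3]
opening: 0.0178
gripper_force: 25.0
```

drive_tool(
  commands=[
    [[0,0,0],[0,0,0],0.3],
    [[0,0,0],[0,0,0],0.3],
    [[0,0,-20],[0,0,0],0.3],
    [[0,0,-60],[0,0,0],0.3],
    [[0,0,-110],[0,0,0],0.3],
    [[0,0,-150],[0,0,0],0.3],
    [[0,0,-150],[0,0,0],0.3],
  ],
)

```text
time_s: 10.8
tool_pos: [0.5032, 0.3747, 0.2786]
orientation: [0.001, 0.707, 0.707, 0.006]
contact_force: [0.1, 0.2, 1.3]
opening: 0.061
gripper_force: 0.0
```

```bash
python3 -c "
from h import *
print(delta([.4625,.129,.25],down(np.pi/2-.068)))
c=cal('wrist');ctrl.get_image('wrist')
for l,z in(('pin_grip',.136),('block_hole',.06)): print(l,[(x['uv'],atz(c,x['uv'],z)) for x in ctrl.tip_of('wrist',l)[:2]])"
```

```text
(array([-245.8,  -41.2,   26.6]), array([ 0.0136,  0.0028, -1.502 ]))
pin_grip [([242.8, 187.6], array([0.4975, 0.3691, 0.136 ]))]
block_hole [([242.6, 169.2], array([0.4966, 0.3741, 0.06  ]))]
```

drive_tool(
  commands=[
    [[-20,0,0],[0,0,-0.14],0.3],
    [[-60,-10,0],[0,0,-0.28],0.3],
    [[-100,-20,10],[0,0,-0.42],0.3],
    [[-140,-25,10],[0,0,-0.56],0.3],
    [[-180,-30,10],[0,0,-0.7],0.3],
    [[-220,-41,10],[0,0,-0.84],0.3],
    [[-246,-41,10],[0,0,-0.98],0.3],
    [[-246,-41,15],[0,0,-1.12],0.3],
    [[-246,-41,15],[0,0,-1.26],0.3],
    [[-246,-41,15],[0,0,-1.4],0.3],
    [[-246,-41,15],[0,0,-1.5],0.3],
    [[-246,-41,15],[0,0,-1.5],0.3],
  ],
)

```text
time_s: 12.15
tool_pos: [0.459, 0.1269, 0.2522]
orientation: [-0.004, 0.035, 0.999, -0.001]
contact_force: [0.1, 0.9, -1.1]
opening: 0.0611
gripper_force: 0.0
```

```bash
python3 w.py w7.png lid_lip=.174 release_hole=.125 rack_mid=.047
```

```text
(array([0.4592, 0.1269, 0.2526]), array([[-0.9974,  0.0721, -0.007 ],
       [ 0.0721,  0.9974, -0.0025],
       [ 0.0068, -0.003 , -1.    ]]))
lid_lip [248.  199.4] 0.67 [0.4596 0.126  0.174 ]
release_hole [312.4 184.9] 0.6 [0.4631 0.1872 0.125 ]
rack_mid [ 56.1 263.5] 0.63 [ 0.5617 -0.1289  0.047 ]
rack_mid [327.5   3.2] 0.61 [0.2861 0.2221 0.047 ]
```

View pics/w7.png

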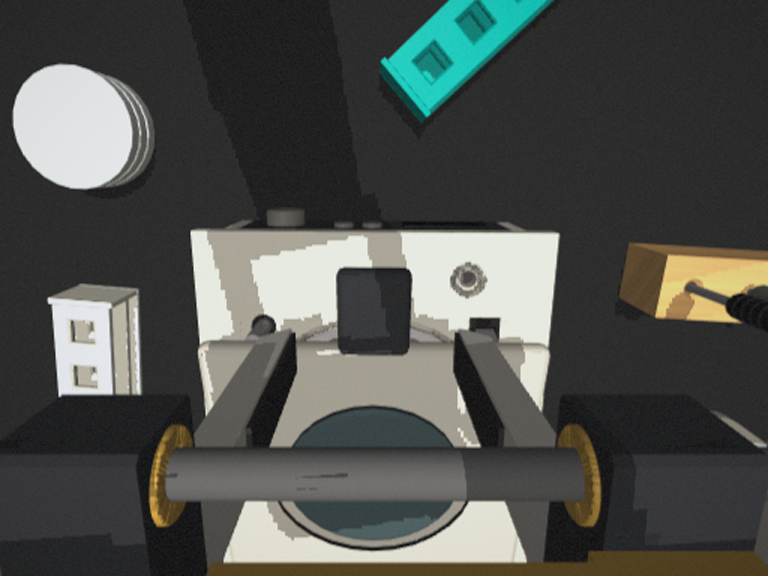

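Lip at (374,310) midway between the fingers, lid popped. Descending to pinch; computing the arc.

drive_tool(
  commands=[
    [[0,0,40],[0,0,0],0.3],
    [[0,0,80],[0,0,0],0.3],
    [[0,0,97],[0,0,0],0.3],
    [[0,0,97],[0,0,0],-1],
    [[0,0,97],[0,0,0],-1],
    [[0,0,97],[0,0,0],-1],
    [[0,0,97],[0,0,0],-1],
    [[0,0,97],[0,0,0],-1],
  ],
  force=30,
)

```text
time_s: 13.15
tool_pos: [0.4606, 0.126, 0.1593]
orientation: [-0.0, 0.035, 0.999, -0.002]
contact_force: [-0.8, -3.9, 1.0]
opening: 0.0397
gripper_force: 30.0
```

```bash
python3 -c "
import numpy as np
a0=.2236;r=218.2
for i,th in enumerate(np.linspace(0,1.52,17)[1:]): a=a0+th; print(i,[round(r*(np.cos(a)-np.cos(a0))),0,round(-r*(np.sin(a)-np.sin(a0)))], round(th+.18,2))"
```

```text
0 [-6, 0, -20] 0.28
1 [-13, 0, -39] 0.37
2 [-22, 0, -58] 0.46
3 [-33, 0, -75] 0.56
4 [-46, 0, -92] 0.66
5 [-60, 0, -107] 0.75
6 [-75, 0, -121] 0.84
7 [-92, 0, -133] 0.94
8 [-110, 0, -144] 1.03
9 [-128, 0, -153] 1.13
10 [-148, 0, -160] 1.22
11 [-168, 0, -165] 1.32
12 [-188, 0, -168] 1.42
13 [-209, 0, -170] 1.51
14 [-230, 0, -169] 1.6
15 [-250, 0, -167] 1.7
```

drive_tool(
  commands=[
    [[-3,0,-10],[0,0,0],-1],
    [[-6,0,-20],[0,0,0],-1],
    [[-13,0,-39],[0,0,0],-1],
    [[-22,0,-58],[0,0,0],-1],
    [[-33,0,-75],[0,0,0],-1],
    [[-46,0,-92],[0,0,0],-1],
    [[-60,0,-107],[0,0,0],-1],
    [[-60,0,-107],[0,0,0],-1],
  ],
)

```text
time_s: 13.95
tool_pos: [0.5211, 0.1214, 0.2665]
orientation: [-0.001, 0.036, 0.999, -0.002]
contact_force: [-0.5, -5.7, 0.4]
opening: 0.0396
gripper_force: 30.0
```

```bash
python3 -c "
from h import *
t,A,s=tool();print(t,A,s['opening'],s['contact_force'])
save('scene','s3.png',[200,90,400,270],3)"
```

```text
[0.5211 0.1214 0.2665] [[-0.9974  0.0719 -0.0025]
 [ 0.0719  0.9974 -0.0043]
 [ 0.0022 -0.0045 -1.    ]] 0.03961593702645908 [-0.4921 -5.6944  0.4479]
```

View pics/s3.png

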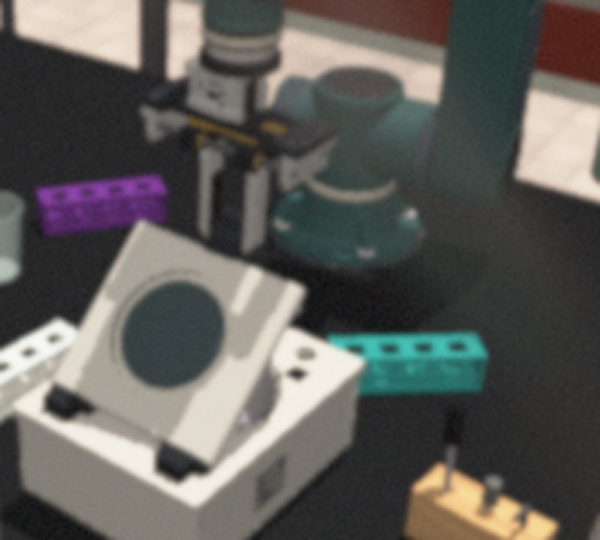

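Lid comes along with the lip in the pads, and the pin stands in its block. Continuing the arc.

drive_tool(
  commands=[
    [[-15,-0.5,-14],[0,0,0],-1],
    [[-32,-0.5,-26],[0,0,0],-1],
    [[-50,-0.5,-37],[0,0,0],-1],
    [[-68,-0.5,-46],[0,0,0],-1],
    [[-88,-0.5,-53],[0,0,0],-1],
    [[-108,-0.5,-58],[0,0,0],-1],
    [[-128,-0.5,-61],[0,0,0],-1],
    [[-149,-0.5,-63],[0,0,0],-1],
    [[-170,-0.5,-62],[0,0,0],-1],
    [[-190,-0.5,-60],[0,0,0],-1],
    [[-190,-0.5,-60],[0,0,0],-1],
  ],
)

```text
time_s: 15.1
tool_pos: [0.7122, 0.1078, 0.325]
orientation: [0.0, 0.036, 0.999, -0.001]
contact_force: [4.4, 11.0, -0.7]
opening: 0.0328
gripper_force: 7.4
```

drive_tool(
  commands=[
    [[0,0,0],[0,0,0],-1],
    [[0,0,0],[0,0,0],0.4],
    [[0,0,0],[0,0,0],0.4],
    [[0,0,0],[0,0,0],0.4],
    [[0,0,-30],[0,0,0],0.4],
    [[0,0,-70],[0,0,0],0.4],
    [[30,0,-90],[0,0,0],0.4],
  ],
)

```text
time_s: 15.8
tool_pos: [0.6848, 0.1117, 0.4107]
orientation: [-0.003, 0.035, 0.999, -0.001]
contact_force: [-0.2, 0.4, -0.6]
opening: 0.0641
gripper_force: 0.0
```

```bash
python3 -c "
from h import *
t,A,s=tool();print(t,A,s['opening'],s['contact_force'],s['qpos'])
print(delta([.50,.125,.33],down(np.pi/2)))"
```

```text
[0.6848 0.1117 0.4107] [[-0.9975  0.0704 -0.0053]
 [ 0.0704  0.9975 -0.0019]
 [ 0.0052 -0.0022 -1.    ]] 0.06413492511599413 [-0.2158  0.3552 -0.617 ] [ 0.0807  0.5565  0.353  -0.0018  2.2375 -1.4208]
(array([184.8,   0.5,  81.6]), array([-0.0021, -0.0052, -0.0704]))
```

drive_tool(
  commands=[
    [[50,0,10],[0,0,-0.07],-0.3],
    [[100,0,20],[0,0,-0.07],-0.3],
    [[150,0,40],[0,0,-0.07],-0.3],
    [[170,0,70],[0,0,-0.07],-0.3],
    [[170,0,80],[0,0,-0.07],-0.3],
    [[170,0,80],[0,0,-0.07],-0.3],
  ],
)

```text
time_s: 16.4
tool_pos: [0.508, 0.1235, 0.3326]
orientation: [-0.004, -0.0, 1.0, -0.001]
contact_force: [0.8, -0.8, 0.9]
opening: 0.0326
gripper_force: 0.0
```

```bash
python3 w.py w8.png tube1_mid=.077 rack_mid=.047; python3 -c "
from h import *
a=save('scene','s4.png',[200,90,400,270],2);b=cv2.imread('pics/w8.png');a=cv2.imread('pics/s4.png')
o=np.zeros((480,800,3),np.uint8);b=cv2.resize(b,(480,360));o[:360,:480]=b;o[:288,480:800]=cv2.resize(a,(320,288));cv2.imwrite('pics/c8.png',o)"
```

```text
(array([0.51  , 0.1234, 0.3351]), array([[-1.    , -0.0004, -0.003 ],
       [-0.0004,  1.    , -0.0019],
       [ 0.003 , -0.0019, -1.    ]]))
tube1_mid [265.7 229.1] 0.48 [0.6048 0.1464 0.077 ]
rack_mid [ 78.  197.4] 0.59 [ 0.5666 -0.1296  0.047 ]
rack_mid [ 91.2 188.8] 0.33 [ 0.5535 -0.1086  0.047 ]
```

View pics/c8.png

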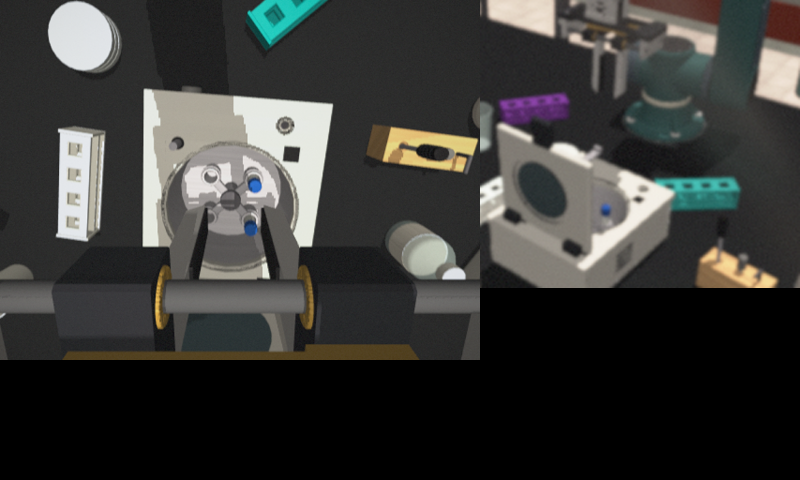

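Lid looks upright; tubes' blue caps at (255,185) and (250,228) in the left picture, bucket at (211,176) empty, fourth is hidden by the finger. Checking lid angle and tube positions.

```bash
cat > c.py <<'E'
from h import *
C=np.array([.5765,.1215]);yw=-.068
def W(x,y,z): return np.array([C[0]+np.cos(yw)*x-np.sin(yw)*y,C[1]+np.sin(yw)*x+np.cos(yw)*y,z])
if __name__=='__main__':
    S=cal('scene');ctrl.get_image('scene')
    for l in('lid_lip','lid'):
        print([(x['uv'],x['score']) for x in ctrl.tip_of('scene',l)[:3]])
    for th in(1.2,1.3,1.4,1.5,1.6,1.7): a=.0436+th;print(th,proj(S,W(.098-.2182*np.cos(a),0,.126+.2182*np.sin(a))), proj(S,W(.098-.17*np.cos(th),-.0,.126+.17*np.sin(th))))
    ctrl.get_image('wrist');c=cal('wrist')
    for r in ctrl.regions_of('wrist','tube1_mid')[:6]:
        print(r['uv'],r['score'],r['pixels'].sum())
    im=ctrl.get_image('wrist').astype(int);m=((im[...,2]>im[...,0]+60)&(im[...,2]>im[...,1]+30)).astype(np.uint8)
    n,_,st,ce=cv2.connectedComponentsWithStats(m)
    for i in range(1,n):
        if st[i,4]>30: print(st[i],ce[i],atz(c,ce[i],.110))
    for a in(45,135,225,315): print(a,W(.044*np.cos(np.radians(a)),.044*np.sin(np.radians(a)),.116),proj(c,W(.044*np.cos(np.radians(a)),.044*np.sin(np.radians(a)),.11)))
E
python3 c.py
```

```text
[([237.2, 172.4], 0.58)]Traceback (most recent call last):
  File "c.py", line 7, in <module>
    print([(x['uv'],x['score']) for x in ctrl.tip_of('scene',l)[:3]])
                                         ~~~~~~~~~~~^^^^^^^^^^^
ValueError: it knows: amber_bottle, beaker, block_hole, cam_eye, cam_tail, centrifuge, cup, jar, lid_lip, pin_grip, pin_tip, rack, rack_mid, reagent_bottle, release_hole, tube1_mid, tube2_mid, tube3_mid, tube4_mi
```

```bash
sed -i "s/('lid_lip','lid')/('lid_lip',)/" c.py; python3 c.py
```

```text
[([237.3, 166.0], 0.81), ([133.7, 229.3], 0.48)]
1.2 [260.7701 162.2249] [258.4885 178.6182]
1.3 [256.0371 163.2325] [254.9068 179.3207]
1.4 [251.0355 165.0432] [251.1294 180.623 ]
1.5 [245.8173 167.6692] [247.1947 182.53  ]
1.6 [240.4421 171.1098] [243.1458 185.0378]
1.7 [234.9769 175.3496] [239.0303 188.1332]
[266.7, 233.5] 0.62 256
[265 186  14  15 165] [271.7152 193.297 ] [0.5454 0.1516 0.11  ]
[261 232  13  15 142] [267.493  239.6127] [0.6086 0.147  0.11  ]
45 [0.6097 0.1504 0.116 ] [270.0587 240.3916]
135 [0.5476 0.1547 0.116 ] [274.0806 194.9701]
225 [0.5433 0.0926 0.116 ] [225.2941 191.7825]
315 [0.6054 0.0883 0.116 ] [222.9866 237.4156]
```

```bash
python3 -c "
from h import *
print(delta([.546,.152,.15],down(np.pi/2)))"
```

```text
(array([-35.9,  29.1, 184.7]), array([-0.0019, -0.0027, -0.0002]))
```

drive_tool(
  commands=[
    [[-20,29,50],[0,0,0],-0.3],
    [[-36,29,100],[0,0,0],-0.3],
    [[-36,29,150],[0,0,0],-0.3],
    [[-36,29,185],[0,0,0],-0.3],
    [[-36,29,185],[0,0,0],-0.3],
    [[-36,29,185],[0,0,0],-0.3],
  ],
)

```text
time_s: 17.55
tool_pos: [0.5454, 0.1519, 0.1496]
orientation: [-0.002, 0.0, 1.0, -0.001]
contact_force: [0.6, 0.9, 0.5]
opening: 0.0329
gripper_force: 0.0
```

```bash
python3 c.py|tail -7; python3 w.py w9.png tube1_mid=.077
```

```text
[241.6, 276.6] 0.83 813
[235 192  25  29 536] [246.666  207.1231] [0.5457 0.1508 0.11  ]
[230 278  23  20 384] [240.974  287.8151] [0.61   0.1463 0.11  ]
45 [0.6097 0.1504 0.116 ] [246.3905 287.3686]
135 [0.5476 0.1547 0.116 ] [252.043  209.6424]
225 [0.5433 0.0926 0.116 ] [164.6214 204.0245]
315 [0.6054 0.0883 0.116 ] [164.465  282.4349]
(array([0.5474, 0.1522, 0.153 ]), array([[-1.    ,  0.0001,  0.0031],
       [ 0.0001,  1.    , -0.0008],
       [-0.0031, -0.0008, -1.    ]]))
tube1_mid [242.2 265.4] 0.68 [0.6064 0.1464 0.077 ]
```

View pics/w9.png

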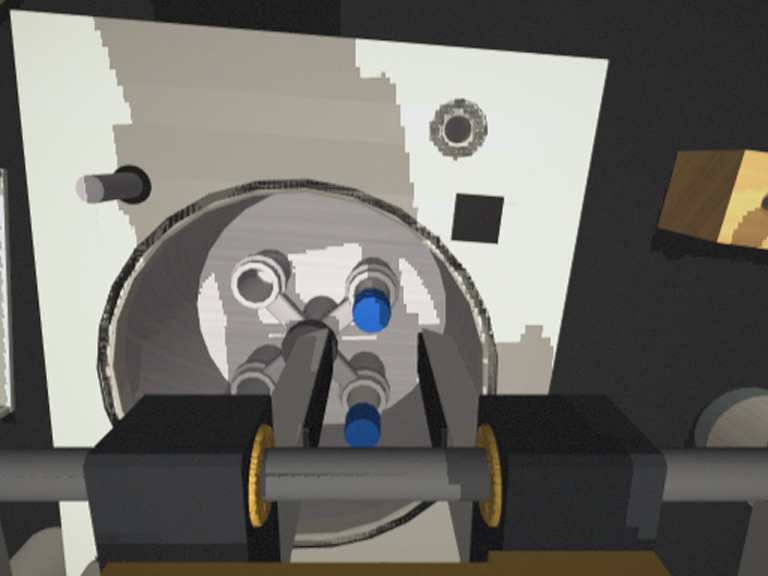

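Two tubes: caps at (371,308) and (362,427); the buckets at (258,283) and (253,378) are empty. Grasping the near one.

drive_tool(
  commands=[
    [[0,-1,30],[0,0,0],-0.3],
    [[0,-1,55],[0,0,0],-0.3],
    [[0,-1,62],[0,0,0],-0.3],
    [[0,-1,62],[0,0,0],-1],
    [[0,-1,62],[0,0,0],-1],
    [[0,-1,62],[0,0,0],-1],
    [[0,-1,62],[0,0,0],-1],
  ],
  force=15,
)

```text
time_s: 18.6
tool_pos: [0.5465, 0.151, 0.0893]
orientation: [0.0, -0.0, 1.0, -0.001]
contact_force: [-0.1, -0.5, 1.8]
opening: 0.0174
gripper_force: 15.0
```

drive_tool(
  commands=[
    [[0,0,-20],[0,0,0],-1],
    [[0,0,-60],[0,0,0],-1],
    [[0,0,-110],[0,0,0],-1],
    [[-5,-40,-150],[0,0,0],-1],
    [[-15,-90,-155],[0,0,0],-1],
    [[-25,-135,-155],[0,0,0],-1],
    [[-34,-180,-155],[0,0,0],-1],
    [[-34,-225,-155],[0,0,0],-1],
    [[-34,-265,-155],[0,0,0],-1],
    [[-34,-277,-155],[0,0,0],-1],
    [[-34,-277,-155],[0,0,0],-1],
    [[-34,-277,-155],[0,0,0],-1],
  ],
)

```text
time_s: 19.8
tool_pos: [0.58, -0.1249, 0.2433]
orientation: [-0.001, -0.0, 1.0, -0.001]
contact_force: [0.5, 0.1, -0.8]
opening: 0.0177
gripper_force: 15.0
```

```bash
python3 w.py w10.png rack_mid=.047 rack=.0
```

```text
(array([ 0.58  , -0.1244,  0.2433]), array([[-1.    , -0.0016, -0.0024],
       [-0.0016,  1.    , -0.0012],
       [ 0.0024, -0.0012, -1.    ]]))
rack_mid [249.4 158.3] 0.79 [ 0.5649 -0.1242  0.047 ]
rack [245.9 151.5] 0.84 [ 0.5632 -0.1288  0.    ]
```

View pics/w10.png

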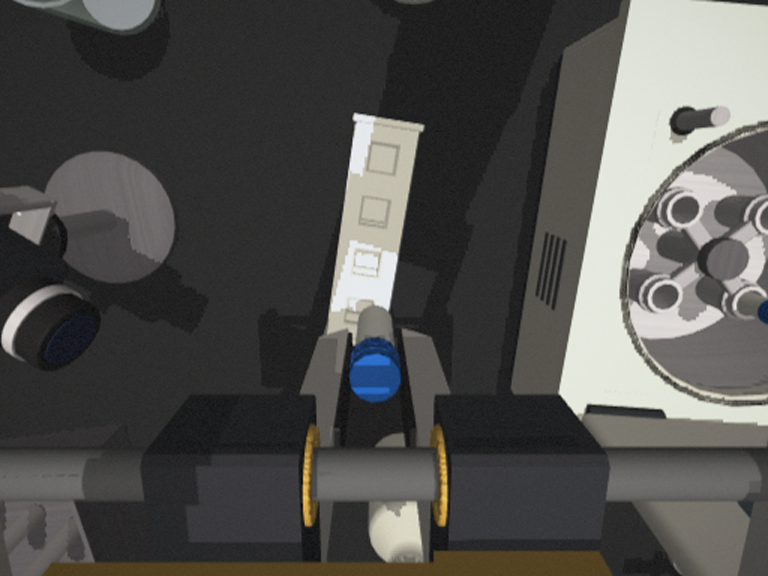

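```bash
python3 -c "
from h import *
c=cal('wrist')
h=[atz(c,np.array(p)/1.5,.047) for p in((383,158),(374.5,210.5),(366.5,261),(360,308))]
for q in h: print(q)
v=h[2]-h[0];yaw=np.arctan2(v[1],v[0]);print(np.linalg.norm(v),yaw)
cen=np.mean(h[:3],0);print('mid',cen+.020*v/np.linalg.norm(v))
# tube bottom axis: tip of tube visible approx
t=tool()[0];print(t,'tube bottom px',atz(c,np.array((375,320))/1.5,t[2]-.045), atz(c,np.array((375,368))/1.5,t[2]+.027))
print(delta([h[1][0],h[1][1],.17],down(np.pi/2+yaw)),delta([h[0][0],h[0][1],.17],down(np.pi/2+yaw)))"
```

```text
[ 0.5059 -0.1176  0.047 ]
[ 0.5444 -0.1238  0.047 ]
[ 0.5833 -0.1299  0.047 ]
[ 0.6213 -0.1351  0.047 ]
0.07833599268600025 -0.15799203088256827
mid [ 0.5643 -0.1269  0.047 ]
[ 0.58   -0.1241  0.2433] tube bottom px [ 0.5818 -0.1233  0.1983] [ 0.5751 -0.1233  0.2703]
(array([35.5,  0.5, 73.4]), array([-0.0017, -0.0023,  0.1604])) (array([73.9,  6.8, 73.4]), array([-0.0017, -0.0023,  0.1604]))
```

drive_tool(
  commands=[
    [[20,0,30],[0,0,0.14],-1],
    [[36,0,60],[0,0,0.16],-1],
    [[36,0,90],[0,0,0.16],-1],
    [[36,0,118],[0,0,0.16],-1],
    [[36,0,118],[0,0,0.16],-1],
    [[36,0,118],[0,0,0.16],-1],
  ],
)

```text
time_s: 20.55
tool_pos: [0.5436, -0.1251, 0.1254]
orientation: [-0.002, 0.079, 0.997, -0.001]
contact_force: [0.3, 0.5, 0.1]
opening: 0.0177
gripper_force: 15.0
```

```bash
python3 w.py w11.png rack_mid=.047; python3 -c "
import cv2;i=cv2.imread('pics/w11.png');cv2.imwrite('pics/w11c.png',cv2.resize(i[130:430,230:530],None,fx=2,fy=2))"
```

```text
(array([ 0.5445, -0.1256,  0.1267]), array([[-0.9874,  0.1581, -0.0006],
       [ 0.1581,  0.9874, -0.0026],
       [ 0.0002, -0.0026, -1.    ]]))
rack_mid [249.5 220.4] 0.8 [ 0.5637 -0.1285  0.047 ]
```

View pics/w11c.png

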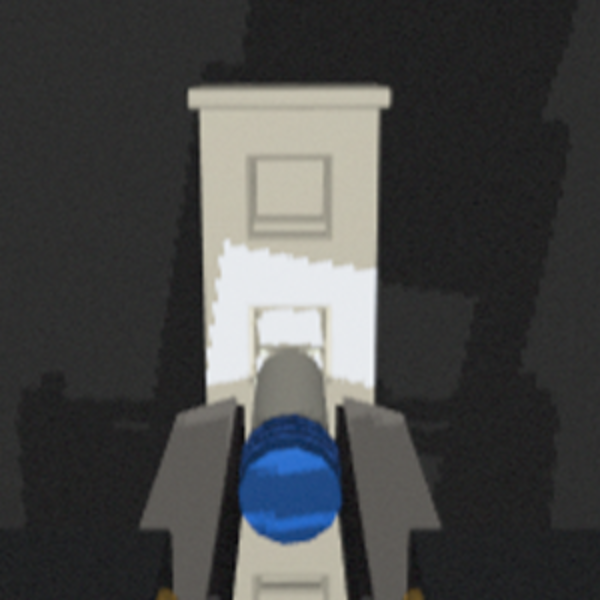

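```bash
python3 -c "
from h import *
c=cal('wrist');t=tool()[0]
P=lambda u,v,z=.047:atz(c,((230+u/2)/1.5,(130+v/2)/1.5),z)
d=np.array([np.cos(-.158),np.sin(-.158),0])
print(P(289,155),P(289,237),P(289,307));print('h2',P(289,196)+.04*d,P(289,307)+.00975*d, 'tcp',t)
print('tube foot',P(289,346,t[2]-.05), 'capfront',P(289,447,t[2]+.026))"
```

```text
[ 0.4974 -0.118   0.047 ] [ 0.5188 -0.1214  0.047 ] [ 0.5378 -0.1245  0.047 ]
h2 [ 0.5475 -0.126   0.047 ] [ 0.5474 -0.126   0.047 ] tcp [ 0.5449 -0.1259  0.1274]
tube foot [ 0.5399 -0.1247  0.0774] capfront [ 0.5352 -0.1238  0.1534]
```

drive_tool(
  commands=[
    [[-2.8,0,0],[0,0,0],-1],
    [[-2.8,0,15],[0,0,0],-1],
    [[-2.8,0,27],[0,0,0],-1],
    [[-2.8,0,36],[0,0,0],-1],
    [[-2.8,0,45],[0,0,0],-1],
    [[-2.8,0,45],[0,0,0],-1],
  ],
)

```text
time_s: 21.25
tool_pos: [0.5447, -0.1263, 0.0776]
orientation: [-0.003, 0.08, 0.997, -0.001]
contact_force: [-0.1, -0.3, -0.3]
opening: 0.0178
gripper_force: 15.0
```

drive_tool(
  commands=[
    [[0,0,5],[0,0,0],-1],
    [[0,0,10],[0,0,0],-1],
    [[0,0,15],[0,0,0],-1],
    [[0,0,19],[0,0,0],-1],
    [[0,0,21],[0,0,0],-1],
    [[0,0,23],[0,0,0],-1],
    [[0,0,23],[0,0,0],-1],
  ],
)

```text
time_s: 21.95
tool_pos: [0.5459, -0.1267, 0.0568]
orientation: [-0.002, 0.08, 0.997, -0.001]
contact_force: [-1.7, 0.4, -0.2]
opening: 0.0176
gripper_force: 15.0
```

drive_tool(
  commands=[
    [[0,0,1],[0,0,0],-1],
    [[0,0,2],[0,0,0],-1],
    [[0,0,2],[0,0,0],-1],
    [[0,0,2],[0,0,0],-0.7],
    [[0,0,2],[0,0,0],-0.4],
    [[0,0,2],[0,0,0],-0.3],
    [[0,0,-20],[0,0,0],-0.3],
    [[0,0,-60],[0,0,0],-0.3],
    [[0,0,-110],[0,0,0],-0.3],
    [[0,0,-160],[0,0,0],-0.3],
    [[0,0,-160],[0,0,0],-0.3],
  ],
)

```text
time_s: 23.05
tool_pos: [0.5501, -0.1276, 0.2266]
orientation: [0.007, 0.08, 0.997, -0.003]
contact_force: [-0.2, -0.8, 0.5]
opening: 0.0329
gripper_force: 0.0
```

```bash
python3 w.py w12.png tube1_mid=.043 rack_mid=.047; python3 -c "
from h import *
im=ctrl.get_image('wrist').astype(int);c=cal('wrist');m=((im[...,2]>im[...,0]+60)&(im[...,2]>im[...,1]+30)).astype(np.uint8)
n,_,st,ce=cv2.connectedComponentsWithStats(m)
for i in range(1,n):
    if st[i,4]>30: print(st[i],ce[i],atz(c,ce[i],.078))
print(delta([.610,.147,.20],down(np.pi/2)))"
```

```text
(array([ 0.5487, -0.1271,  0.2223]), array([[-0.9872,  0.1593,  0.0067],
       [ 0.1593,  0.9872, -0.0052],
       [-0.0074, -0.004 , -1.    ]]))
rack_mid [251.1 183.6] 0.57 [ 0.5604 -0.1275  0.047 ]
[241 171  18  20 276] [249.413  180.5326] [ 0.5432 -0.1256  0.078 ]
(array([-20.1, 279.9,  14.4]), array([-0.0013, -0.006 , -0.16  ]))
```

drive_tool(
  commands=[
    [[0,50,0],[0,0,-0.08],-0.3],
    [[0,95,0],[0,0,-0.16],-0.3],
    [[0,140,0],[0,0,-0.16],-0.3],
    [[-10,185,0],[0,0,-0.16],-0.3],
    [[-20,230,0],[0,0,-0.16],-0.3],
    [[-20,270,20],[0,0,-0.16],-0.3],
    [[-20,280,45],[0,0,-0.16],-0.3],
    [[-20,280,65],[0,0,-0.16],-0.3],
    [[-20,280,65],[0,0,-0.16],-0.3],
    [[-20,280,65],[0,0,-0.16],-0.3],
  ],
)

```text
time_s: 24.25
tool_pos: [0.6095, 0.1465, 0.149]
orientation: [-0.004, 0.0, 1.0, -0.001]
contact_force: [0.2, -0.6, 1.2]
opening: 0.0331
gripper_force: 0.0
```

```bash
python3 c.py|tail -6;python3 w.py w13.png tube1_mid=.077
```

```text
[251.0, 201.8] 0.96 790
[237 192  25  29 563] [248.5506 206.5933] [0.6072 0.1462 0.11  ]
45 [0.6097 0.1504 0.116 ] [254.5229 209.9666]
135 [0.5476 0.1547 0.116 ] [261.1712 120.1409]
225 [0.5433 0.0926 0.116 ] [166.7304 113.6684]
315 [0.6054 0.0883 0.116 ] [166.3094 204.29  ]
(array([0.6112, 0.1465, 0.1526]), array([[-1.    ,  0.0005, -0.0009],
       [ 0.0005,  1.    , -0.0016],
       [ 0.0009, -0.0016, -1.    ]]))
tube1_mid [249.  191.7] 0.69 [0.605  0.1465 0.077 ]
```

View pics/w13.png

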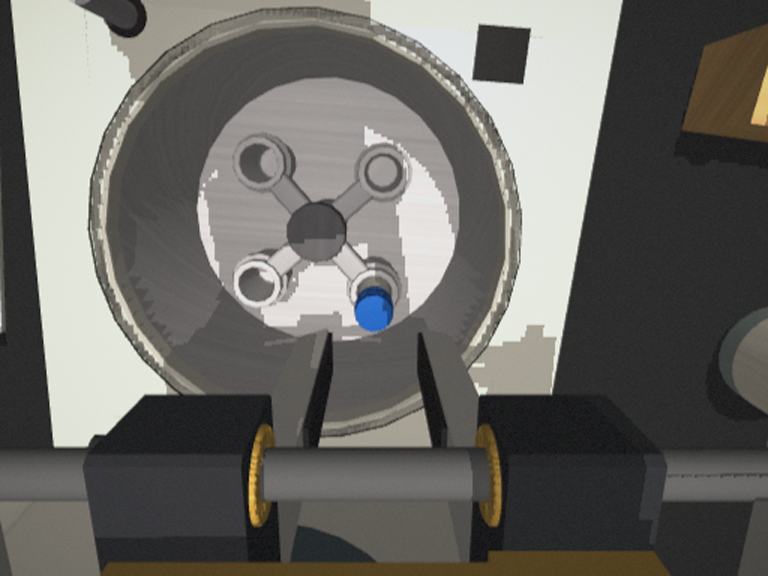

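Three buckets empty, last tube's cap at (373,308), same place between the fingers as the first one. Same grasp.

drive_tool(
  commands=[
    [[1,-1,30],[0,0,0],-0.3],
    [[1,-1,55],[0,0,0],-0.3],
    [[1,-1,62],[0,0,0],-0.3],
    [[1,-1,62],[0,0,0],-1],
    [[1,-1,62],[0,0,0],-1],
    [[1,-1,62],[0,0,0],-1],
    [[1,-1,62],[0,0,0],-1],
  ],
  force=15,
)

```text
time_s: 25.3
tool_pos: [0.6105, 0.1458, 0.0911]
orientation: [0.0, -0.0, 1.0, -0.001]
contact_force: [0.9, -0.2, 2.6]
opening: 0.0175
gripper_force: 15.0
```

```bash
python3 -c "
from h import *
t=tool();print(t[0],t[2]['opening'],delta([.5085,-.1195,t[0][2]+.13],down(np.pi/2-.158)))"
```

```text
[0.6105 0.1458 0.0911] 0.017458625279742967 (array([ 102. , -265.5, -129.6]), array([-0.0015,  0.0001,  0.158 ]))
```

drive_tool(
  commands=[
    [[0,0,-20],[0,0,0],-1],
    [[0,0,-60],[0,0,0],-1],
    [[0,0,-105],[0,0,0],-1],
    [[30,-20,-130],[0,0,0],-1],
    [[60,-60,-130],[0,0,0],-1],
    [[90,-100,-130],[0,0,0],-1],
    [[102,-145,-130],[0,0,0.08],-1],
    [[102,-190,-130],[0,0,0.158],-1],
    [[102,-235,-130],[0,0,0.158],-1],
    [[102,-265,-130],[0,0,0.158],-1],
    [[102,-265,-100],[0,0,0.158],-1],
    [[102,-265,-70],[0,0,0.158],-1],
  ],
)

```text
time_s: 26.5
tool_pos: [0.5087, -0.121, 0.1615]
orientation: [0.001, 0.08, 0.997, -0.002]
contact_force: [-0.3, -0.7, -0.7]
opening: 0.0177
gripper_force: 15.0
```

drive_tool(
  commands=[
    [[0,0,30],[0,0,0],-1],
    [[0,0,30],[0,0,0],-1],
    [[0,0,30],[0,0,0],-1],
  ],
)

```text
time_s: 26.8
tool_pos: [0.5077, -0.1193, 0.1309]
orientation: [-0.001, 0.079, 0.997, -0.001]
contact_force: [-0.1, -0.8, 0.6]
opening: 0.0177
gripper_force: 15.0
```

```bash
python3 w.py w14.png rack_mid=.047 tube1_mid=.043; python3 -c "
import cv2;i=cv2.imread('pics/w14.png');cv2.imwrite('pics/w14c.png',cv2.resize(i[130:430,230:530],None,fx=2,fy=2))"
```

```text
(array([ 0.5086, -0.1196,  0.1322]), array([[-0.9876,  0.1572, -0.0002],
       [ 0.1572,  0.9876, -0.0029],
       [-0.0003, -0.0029, -1.    ]]))
rack_mid [250.4 261.2] 0.76 [ 0.5673 -0.128   0.047 ]
tube1_mid [251.7 221. ] 0.89 [ 0.532  -0.1212  0.043 ]
```

View pics/w14c.png

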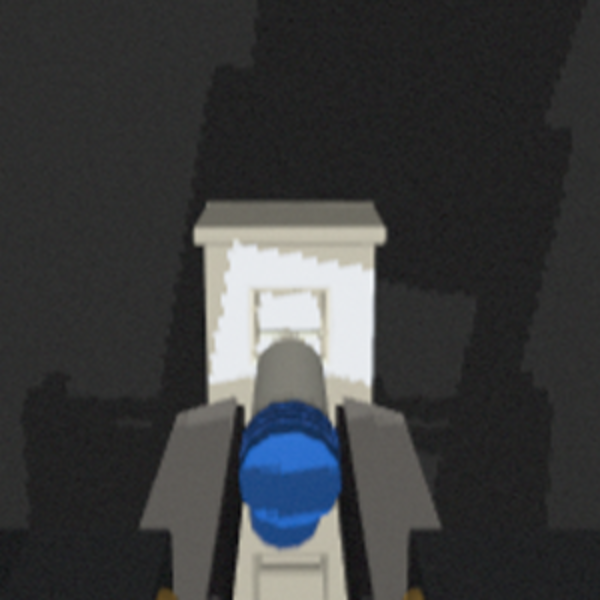

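I've viewed 17 pictures, which is over the 14 allowed, so I won't view any more and will work from numbers only. The empty hole's near edge is at crop (289,289), with the tube in line with it.

```bash
python3 -c "
from h import *
c=cal('wrist');t=tool()[0]
P=lambda u,v,z=.047:atz(c,((230+u/2)/1.5,(130+v/2)/1.5),z)
d=np.array([np.cos(-.158),np.sin(-.158),0])
print('h1',P(289,289)+.00975*d,'end',P(289,238)+.028*d,'tcp',t,'cap',P(289,436,t[2]+.024)+.009*d)
print(delta(list((P(289,289)+.00975*d)[:2])+[t[2]]))"
```

```text
h1 [ 0.508  -0.1192  0.047 ] end [ 0.512  -0.1198  0.047 ] tcp [ 0.5091 -0.1197  0.1328] cap [ 0.5071 -0.1188  0.1568]
(array([ 1.1,  0.3, -0. ]), array([0., 0., 0.]))
```

drive_tool(
  commands=[
    [[0.5,0,15],[0,0,0],-1],
    [[0.5,0,30],[0,0,0],-1],
    [[0.5,0,40],[0,0,0],-1],
    [[0.5,0,48],[0,0,0],-1],
    [[0.5,0,48],[0,0,0],-1],
  ],
)

```text
time_s: 27.45
tool_pos: [0.5067, -0.1192, 0.0816]
orientation: [-0.002, 0.079, 0.997, -0.001]
contact_force: [0.0, 0.3, -1.2]
opening: 0.0175
gripper_force: 15.0
```

drive_tool(
  commands=[
    [[0,0,5],[0,0,0],-1],
    [[0,0,10],[0,0,0],-1],
    [[0,0,15],[0,0,0],-1],
    [[0,0,19],[0,0,0],-1],
    [[0,0,22],[0,0,0],-1],
    [[0,0,24],[0,0,0],-1],
    [[0,0,24.5],[0,0,0],-1],
    [[0,0,24.5],[0,0,0],-1],
  ],
)

```text
time_s: 28.25
tool_pos: [0.5069, -0.1194, 0.0576]
orientation: [-0.001, 0.079, 0.997, -0.001]
contact_force: [-0.5, -0.6, 0.3]
opening: 0.0175
gripper_force: 15.0
```

Seated. Release, rise, and look at the rack and camera with the networks.

drive_tool(
  commands=[
    [[0,0,0.5],[0,0,0],-0.7],
    [[0,0,0.5],[0,0,0],-0.4],
    [[0,0,0.5],[0,0,0],-0.3],
    [[0,0,-20],[0,0,0],-0.3],
    [[0,0,-60],[0,0,0],-0.3],
    [[0,0,-110],[0,0,0],-0.1],
    [[0,-30,-160],[0,0,0],0.1],
    [[0,-70,-200],[0,0,0],0.1],
    [[0,-100,-240],[0,0,0],0.1],
    [[0,-100,-240],[0,0,0],0.1],
    [[0,-100,-240],[0,0,0],0.1],
  ],
)

```text
time_s: 29.35
tool_pos: [0.4924, -0.2196, 0.3009]
orientation: [0.001, 0.08, 0.997, -0.002]
contact_force: [-0.7, 0.6, 0.1]
opening: 0.0517
gripper_force: 0.0
```

```bash
cat > d.py <<'E'
from h import *
for n in('scene','top','wrist'):
    im=ctrl.get_image(n);c=cal(n);cv2.imwrite('pics/d_%s.png'%n,im[:,:,::-1])
    for l,z in(('cam_eye',.175),('cam_tail',.175),('rack_mid',.047),('tube1_mid',.043)):
        for x in ctrl.tip_of(n,l)[:4]: print(n,l,np.round(x['uv'],1),round(x['score'],2),atz(c,x['uv'],z))
    i=im.astype(int);m=((i[...,2]>i[...,0]+60)&(i[...,2]>i[...,1]+30)).astype(np.uint8)
    k,_,st,ce=cv2.connectedComponentsWithStats(m)
    for j in range(1,k):
        if st[j,4]>25: print(n,'blue',st[j],ce[j],atz(c,ce[j],.075))
print(tool())
E
python3 d.py
```

```text
scene cam_eye [160.2 157.9] 0.54 [ 0.55   -0.3367  0.175 ]
scene cam_tail [151.1 152.2] 0.61 [ 0.5386 -0.3933  0.175 ]
scene rack_mid [335.2 203.7] 0.95 [0.2708 0.2196 0.047 ]
scene rack_mid [233.4 150.6] 0.65 [ 0.1616 -0.3086  0.047 ]
scene rack_mid [210.4 208.3] 0.64 [ 0.5475 -0.1187  0.047 ]
scene rack_mid [351.7 230.1] 0.39 [0.3762 0.328  0.047 ]
scene blue [467 249  45  27 411] [490.2433 261.8808] [0.3168 0.7222 0.075 ]
top rack_mid [201.2 260.3] 0.83 [0.287  0.2307 0.047 ]
top rack_mid [308.4 171.8] 0.75 [ 0.5625 -0.1205  0.047 ]
top rack_mid [369.1 289.9] 0.7 [ 0.1831 -0.292   0.047 ]
top tube1_mid [303.4 192.7] 0.37 [ 0.4945 -0.1017  0.043 ]
top tube1_mid [152.7 192.2] 0.17 [0.5088 0.3887 0.043 ]
top blue [ 19 238  41  20 607] [ 38.6606 247.5074] [0.3397 0.7309 0.075 ]
wrist cam_eye [132.9 268.1] 0.7 [ 0.5573 -0.3465  0.175 ]
wrist cam_tail [ 72.9 238.8] 0.97 [ 0.5172 -0.3972  0.175 ]
wrist tube1_mid [323.9 158.8] 0.61 [ 0.5014 -0.1188  0.043 ]
wrist blue [324 159  15  14 153] [330.8366 165.5359] [ 0.5052 -0.1176  0.075 ]
wrist blue [321 192  15  14 147] [328.1224 199.0068] [ 0.5475 -0.1252  0.075 ]
(array([ 0.4919, -0.2177,  0.2979]), array([[-0.9875,  0.1573, -0.0029],
       [ 0.1573,  0.9875, -0.0019],
       [ 0.0025, -0.0024, -1.    ]]), {'time_s': 30.1, 'qpos': array([-0.5199,  0.0624,  1.2158, -0.0032,  1.865 , -1.9337]), 'joint_velocities': array([-0.0038,  0.0009,  0.0007, -0.0007, -0.0026,  0.0001]), 'joint_efforts': array([  0.0351, -32.8349, -30.1519,  -0.0496,   0.0711,   0.    ]), 'tool_pos': array([ 0.4919, -0.2177,  0.2979]), 'orientation': array([-0.0014,  0.0789,  0.9969, -0.0011]), 'contact_force': array([ 0.0832, -0.0404, -0.1824]), 'wrist_torque': array([ 0.0379, -0.0747,  0.002 ]), 'gripper_force': 0.0, 'opening': 0.051603384299915914})
```

```bash
python3 -c "
from h import *
import pickle
c=cal('wrist');pickle.dump([ray(c,(72.9,238.8)),ray(c,(132.9,268.1))],open('r1.pkl','wb'))
print(delta([.517,-.40,.30],down(-.67)))
T=cal('top');print('beaker/scale',[atz(T,np.array(p)/1.5,.05) for p in((565,338),(640,190),(708,290))],atz(T,(394,161.3),.175))"
```

```text
(array([ -53.5, -176.1,   -1.9]), array([-0.0041,  0.0009,  2.0828]))
beaker/scale [array([ 0.3825, -0.3294,  0.05  ]), array([ 0.7041, -0.5193,  0.05  ]), array([ 0.4774, -0.6442,  0.05  ])] [ 0.5621 -0.354   0.175 ]
```

drive_tool(
  commands=[
    [[-10,-15,0],[0,0,0.14],0.1],
    [[-20,-30,0],[0,0,0.28],0.1],
    [[-30,-60,0],[0,0,0.42],0.1],
    [[-40,-90,0],[0,0,0.56],0.1],
    [[-53,-120,0],[0,0,0.7],0.1],
    [[-53,-150,0],[0,0,0.84],0.1],
    [[-53,-176,0],[0,0,0.98],0.1],
    [[-53,-176,0],[0,0,1.12],0.1],
    [[-53,-176,0],[0,0,1.26],0.1],
    [[-53,-176,0],[0,0,1.4],0.1],
    [[-53,-176,0],[0,0,1.54],0.1],
    [[-53,-176,0],[0,0,1.68],0.1],
  ],
)

```text
time_s: 31.3
tool_pos: [0.5165, -0.4, 0.298]
orientation: [-0.0, 0.797, 0.604, -0.002]
contact_force: [1.0, -0.8, 0.0]
opening: 0.0516
gripper_force: 0.0
```

drive_tool(
  commands=[
    [[0,0,0],[0,0,0.14],0.1],
    [[0,0,0],[0,0,0.28],0.1],
    [[0,0,0],[0,0,0.4],0.1],
    [[0,0,0],[0,0,0.4],0.1],
    [[0,0,0],[0,0,0.4],0.1],
  ],
)

```text
time_s: 31.8
tool_pos: [0.5165, -0.3999, 0.2981]
orientation: [0.0, 0.899, 0.438, -0.002]
contact_force: [0.3, 0.0, 0.2]
opening: 0.0516
gripper_force: 0.0
```

```bash
cat > e.py <<'E'
from h import *
import pickle
r1=pickle.load(open('r1.pkl','rb'))
im=ctrl.get_image('wrist');c=cal('wrist');cv2.imwrite('pics/e.png',im[:,:,::-1])
S={}
for l in('cam_tail','cam_eye'):
    xs=ctrl.tip_of('wrist',l)[:3];print(l,[(np.round(x['uv'],1),round(x['score'],2)) for x in xs])
    if xs: S[l]=ray(c,xs[0]['uv'])
print(tool()[:2])
if len(S)==2:
    e=tri([S['cam_eye'],r1[1]]);t=tri([S['cam_tail'],r1[0]]);print('eye',e,'tail',t,'tail-eye',t-e,np.linalg.norm(t-e))
    # constrained: eye at z .175 this view, tail on ray at distance .072
    o,d=S['cam_eye'];E=o+d*(.175-o[2])/d[2];o,d=S['cam_tail'];w=o-E;b=w@d;q=b*b-(w@w-.072**2);print('E',E,q)
    if q>0:
        for s in(-1,1): p=o+d*(-b+s*q**.5);print('cand',p,p-E,'yaw',np.arctan2(-(p-E)[1],-(p-E)[0]),'tilt',np.arcsin((p-E)[2]/.072))
reg=ctrl.regions_of('wrist','cam_tail')
for r in reg[:2]:
    ys,xs=np.nonzero(r['pixels']);(cx,cy),sz,a=cv2.minAreaRect(np.stack([xs,ys],1).astype(np.float32));print('reg',r['score'],r['uv'],(cx,cy),sz,a)
E
python3 e.py
```

```text
cam_tail [(array([260. , 184.4]), 0.85)]
cam_eye [(array([247.9, 115. ]), 0.66)]
(array([ 0.5165, -0.3999,  0.2981]), array([[ 0.6178,  0.7863, -0.003 ],
       [ 0.7863, -0.6178, -0.0019],
       [-0.0033, -0.0012, -1.    ]]))
eye [ 0.5555 -0.3467  0.1779] tail [ 0.5222 -0.408   0.1595] tail-eye [-0.0332 -0.0613 -0.0184] 0.07208103151717384
E [ 0.5546 -0.3477  0.175 ] 0.0012018101364648787
cand [ 0.53   -0.3949  0.2235] [-0.0245 -0.0472  0.0485] yaw 1.091565615862155 tilt 0.7388991928473443
cand [ 0.5217 -0.4089  0.1561] [-0.0329 -0.0612 -0.0189] yaw 1.0775820893994519 tilt -0.26572144823298277
reg 0.86 [245.5, 99.9] (244.97299194335938, 107.33782958984375) (207.4715118408203, 61.649620056152344) 80.53767395019531
```

```bash
python3 -c "
from h import *
print(delta([.522,-.4085,.138],down(1.077-np.pi/2)))"
```

```text
(array([ -2.9,   9.8, 160.1]), array([-0.0015,  0.0032, -0.1724]))
```

drive_tool(
  commands=[
    [[-3,10,0],[0,0,-0.1],0.3],
    [[-3,10,40],[0,0,-0.172],0.3],
    [[-3,10,85],[0,0,-0.172],0.3],
    [[-3,10,120],[0,0,-0.172],0.3],
    [[-3,10,145],[0,0,-0.172],0.3],
    [[-3,10,160],[0,0,-0.172],0.3],
    [[-3,10,160],[0,0,-0.172],0.3],
  ],
)

```text
time_s: 32.7
tool_pos: [0.521, -0.4077, 0.1352]
orientation: [-0.002, 0.859, 0.512, -0.002]
contact_force: [-0.1, 0.2, 0.1]
opening: 0.0615
gripper_force: 0.0
```

drive_tool(
  commands=[
    [[0,0,0],[0,0,0],-1],
    [[0,0,0],[0,0,0],-1],
    [[0,0,0],[0,0,0],-1],
    [[0,0,0],[0,0,0],-1],
    [[0,0,0],[0,0,0],-1],
  ],
  force=12,
)

```text
time_s: 33.2
tool_pos: [0.5228, -0.4094, 0.1398]
orientation: [0.002, 0.859, 0.512, -0.001]
contact_force: [1.4, -1.1, 3.3]
opening: 0.0341
gripper_force: 12.0
```

```bash
cat > f.py <<'E'
from h import *
E=np.array([.5552,-.347,.175]);M=np.array([.567,-.129,.043])
t,A,s=tool();print(t,s['opening'],s['contact_force'])
v=M-E;y1=np.arctan2(v[1],v[0]);t1=np.arctan2(-v[2],np.hypot(v[0],v[1]));print(y1,t1)
g=t+A[:,2]*-.019; w=g-E; y0=np.arctan2(-w[1],-w[0]);t0=np.arcsin(w[2]/np.linalg.norm(w));r=np.linalg.norm(w);print('now',y0,t0,r)
P=lambda y,ti:E-r*np.array([np.cos(ti)*np.cos(y),np.cos(ti)*np.sin(y),-np.sin(ti)])
for k in np.linspace(0,1,8)[1:]:
    y=y0+k*(y1-y0);ti=t0+k*(t1-t0);print((A.T@(P(y,ti)-g)*1000).round(1),round(-k*(y1-y0),3))
E
python3 f.py
```

```text
[ 0.5228 -0.4094  0.1398] 0.03407206007970983 [ 1.4002 -1.1147  3.2625]
1.5167206571152672 0.5438092709552913
now 1.0918291971112997 -0.22673802107732646 0.07206738017046414
[-1.2  4.4 -7.8] -0.061
[ -1.2   8.8 -15.7] -0.121
[ -0.2  13.  -23.6] -0.182
[  2.   17.  -31.5] -0.243
[  5.2  20.4 -39.1] -0.303
[  9.3  23.2 -46.5] -0.364
[ 14.2  25.3 -53.5] -0.425
```

drive_tool(
  commands=[
    [[-1,4,-8],[0,0,-0.06],-1],
    [[-1,9,-16],[0,0,-0.12],-1],
    [[0,13,-24],[0,0,-0.18],-1],
    [[2,17,-31.5],[0,0,-0.24],-1],
    [[5,20.5,-39],[0,0,-0.3],-1],
    [[9,23,-46.5],[0,0,-0.36],-1],
    [[14,25,-53.5],[0,0,-0.425],-1],
    [[14,25,-53.5],[0,0,-0.425],-1],
    [[14,25,-53.5],[0,0,-0.425],-1],
    [[14,25,-53.5],[0,0,-0.425],-1],
  ],
)

```text
time_s: 34.2
tool_pos: [0.551, -0.4079, 0.1916]
orientation: [-0.0, 0.732, 0.682, -0.001]
contact_force: [0.8, 0.8, -0.5]
opening: 0.0337
gripper_force: 12.0
```

```bash
python3 f.py; python3 d.py | grep -E "cam|rack|wrist"
```

```text
[ 0.551  -0.4079  0.1916] 0.033732261275572696 [ 0.8349  0.8394 -0.4734]
1.5167206571152672 0.5438092709552913
now 1.502953681097972 0.5284576094522383 0.07059791005630645
[ 0.1  0.1 -0.1] -0.002
[ 0.2  0.2 -0.3] -0.004
[ 0.2  0.4 -0.4] -0.006
[ 0.3  0.5 -0.5] -0.008
[ 0.4  0.6 -0.7] -0.01
[ 0.5  0.7 -0.8] -0.012
[ 0.6  0.8 -0.9] -0.014
scene cam_eye [156.9 159.4] 0.74 [ 0.5645 -0.3382  0.175 ]
scene cam_eye [350.4 253.6] 0.31 [0.6298 0.4162 0.175 ]
scene cam_tail [142.3 144.8] 0.6 [ 0.5166 -0.4618  0.175 ]
scene rack_mid [335.8 206.5] 0.98 [0.2852 0.2287 0.047 ]
scene rack_mid [207.7 209.2] 0.77 [ 0.557  -0.1229  0.047 ]
scene rack_mid [233.8 153.1] 0.67 [ 0.1787 -0.2937  0.047 ]
top cam_eye [391.6 160.7] 0.75 [ 0.564  -0.3472  0.175 ]
top cam_eye [309.1 168.7] 0.46 [ 0.5465 -0.1046  0.175 ]
top cam_eye [235.1 173.1] 0.22 [0.539  0.1118 0.175 ]
top cam_tail [421.6 164.5] 0.83 [ 0.5504 -0.4338  0.175 ]
top cam_tail [345.6 120. ] 0.25 [ 0.6916 -0.2202  0.175 ]
top cam_tail [305.4 189.7] 0.19 [ 0.4848 -0.091   0.175 ]
top rack_mid [202.3 261.5] 0.97 [0.2832 0.2273 0.047 ]
top rack_mid [309.7 171.4] 0.9 [ 0.5637 -0.1249  0.047 ]
wrist cam_eye [252.4 128.5] 0.9 [ 0.5566 -0.348   0.175 ]
wrist cam_tail [247.4 253.5] 0.93 [ 0.5479 -0.4272  0.175 ]
       [-0.0017, -0.0026, -1.    ]]), {'time_s': 34.95, 'qpos': array([-0.7184,  0.3989,  1.0205, -0.0029,  1.7232, -0.6489]), 'joint_velocities': array([-0.0003,  0.    , -0.0015, -0.0015,  0.    ,  0.0005]), 'joint_efforts': array([ -1.9936, -46.6968, -30.1929,  -1.002 ,   0.09  ,   0.0335]), 'tool_pos': array([ 0.551 , -0.4079,  0.1915]), 'orientation': array([-0.0004,  0.7314,  0.6819, -0.0015]), 'contact_force': array([1.1201, 2.521 , 0.3967]), 'wrist_torque': array([ 0.3623, -0.394 ,  0.0566]), 'gripper_force': 12.000260800123215, 'opening': 0.03392378058802051})
```

drive_tool(
  commands=[
    [[0.5,1.4,-1],[0,0,-0.02],-1],
    [[0.5,1.4,-1],[0,0,-0.02],-1],
    [[0.5,1.4,-1],[0,0,-0.02],-1],
    [[0.5,1.4,-1],[0,0,-0.02],-0.2],
    [[0.5,1.4,-1],[0,0,-0.02],0.1],
    [[0.5,1.4,-1],[0,0,-0.02],0.3],
    [[0.5,1.4,-30],[0,0,-0.02],0.3],
    [[0.5,1.4,-70],[0,0,-0.02],0.3],
    [[0.5,1.4,-110],[0,0,-0.02],0.3],
    [[0.5,1.4,-110],[0,0,-0.02],0.3],
    [[0.5,1.4,-110],[0,0,-0.02],0.3],
  ],
)

```text
time_s: 36.05
tool_pos: [0.5528, -0.408, 0.3037]
orientation: [0.002, 0.725, 0.689, -0.002]
contact_force: [-1.2, -0.5, -0.3]
opening: 0.0614
gripper_force: 0.0
```

```bash
python3 e.py; cp pics/e.png pics/e2.png; python3 d.py | grep -E "cam_|rack_mid|wrist"
```

```text
cam_tail [(array([248.4, 195.7]), 0.96)]
cam_eye [(array([249.6, 120.4]), 0.81)]
(array([ 0.5521, -0.4073,  0.2991]), array([[ 0.0503,  0.9987, -0.0061],
       [ 0.9987, -0.0503,  0.0006],
       [ 0.0003, -0.0061, -1.    ]]))
eye [ 0.5555 -0.3467  0.1779] tail [ 0.5449 -0.4428  0.0985] tail-eye [-0.0106 -0.0962 -0.0794] 0.1251945510083035
E [ 0.5548 -0.3476  0.175 ] 0.0004968854460340316
cand [ 0.5508 -0.4076  0.2146] [-0.0039 -0.06    0.0396] yaw 1.5054879053106776 tilt 0.5827207879267976
cand [ 0.5499 -0.4193  0.1716] [-0.0049 -0.0718 -0.0034] yaw 1.5033035623286053 tilt -0.04681253982309842
reg 0.59 [248.7, 120.7] (248.9190673828125, 124.58558654785156) (199.42306518554688, 57.72772979736328) 88.40885925292969
scene cam_eye [155.2 159.6] 0.89 [ 0.569  -0.3419  0.175 ]
scene cam_tail [139.8 143.3] 0.79 [ 0.5135 -0.4783  0.175 ]
scene rack_mid [333.8 204.9] 0.96 [0.2804 0.2188 0.047 ]
scene rack_mid [233. 153.] 0.65 [ 0.18  -0.297  0.047]
scene rack_mid [207.6 211.6] 0.6 [ 0.568  -0.1142  0.047 ]
scene rack_mid [196.1 181. ] 0.34 [ 0.4412 -0.2756  0.047 ]
top cam_eye [390.9 159.7]
[... 295 characters left out ...]
38 -0.1203  0.047 ]
wrist cam_eye [250.3 122.4] 0.6 [ 0.5555 -0.3493  0.175 ]
wrist cam_tail [248.8 198.1] 0.91 [ 0.5505 -0.4208  0.175 ]
       [-0.0022, -0.0027, -1.    ]]), {'time_s': 37.0, 'qpos': array([-0.7162,  0.4193,  0.7762, -0.0037,  1.947 , -0.6673]), 'joint_velocities': array([ 0.0003,  0.0009,  0.0009,  0.0002, -0.0007,  0.0003]), 'joint_efforts': array([  0.0005, -47.3409, -29.8601,   0.0322,   0.0628,  -0.0003]), 'tool_pos': array([ 0.5526, -0.4075,  0.3016]), 'orientation': array([-0.0002,  0.7246,  0.6891, -0.0017]), 'contact_force': array([-0.2736, -0.3653,  0.4299]), 'wrist_torque': array([-0.0824,  0.0554, -0.0492]), 'gripper_force': 0.0, 'opening': 0.06150228717487813})
```

drive_tool(
  commands=[
    [[40,0,-40],[0,0,0],0.3],
    [[90,0,-50],[0,0,0],0.3],
    [[135,0,-50],[0,0,0],0.3],
    [[170,0,-50],[0,0,0],0.3],
    [[170,0,-50],[0,0,0],0.3],
    [[170,0,-50],[0,0,0],0.3],
  ],
)

```text
time_s: 37.6
tool_pos: [0.5614, -0.2372, 0.3517]
orientation: [0.0, 0.724, 0.69, -0.002]
contact_force: [-0.5, 0.2, -0.6]
opening: 0.0612
gripper_force: 0.0
```

```bash
python3 d.py | grep -E "wrist|scene cam|top cam"; python3 -c "
from h import *
c=cal('wrist');ctrl.get_image('wrist')
r=ctrl.regions_of('wrist','rack')
for x in r[:3]:
    ys,xs=np.nonzero(x['pixels']);b=cv2.boxPoints(cv2.minAreaRect(np.stack([xs,ys],1).astype(np.float32)));print(x['score'],[atz(c,p,.047)[:2].round(4) for p in b])
print(proj(c,(.508,-.1195,.078)),proj(c,(.5475,-.126,.078)))"
```

```text
scene cam_eye [155.6 160.3] 0.83 [ 0.5717 -0.3372  0.175 ]
scene cam_eye [237.9 170.2] 0.57 [ 0.4591 -0.0653  0.175 ]
scene cam_tail [142.9 142.4] 0.9 [ 0.5016 -0.4746  0.175 ]
scene cam_tail [206.5 219. ] 0.46 [0.7301 0.0237 0.175 ]
top cam_tail [418.5 163.1] 0.44 [ 0.5548 -0.4251  0.175 ]
top cam_tail [152.3 192.6] 0.17 [0.4878 0.3527 0.175 ]
wrist cam_eye [249.1 266.1] 0.92 [ 0.554  -0.3489  0.175 ]
wrist cam_tail [248.1 330.6] 0.6 [ 0.5482 -0.4375  0.175 ]
wrist rack_mid [247.5  78.6] 0.63 [ 0.5626 -0.1283  0.047 ]
wrist rack_mid [  8.6 204.3] 0.61 [ 0.1858 -0.2925  0.047 ]
wrist tube1_mid [206.7  72.9] 0.48 [ 0.5058 -0.1174  0.043 ]
wrist blue [196  65  14  14 160] [202.4938  71.4188] [ 0.5044 -0.1185  0.075 ]
wrist blue [228  69  14  14 155] [234.4839  75.5677] [ 0.5459 -0.1257  0.075 ]
       [-0.0021, -0.0028, -1.    ]]), {'time_s': 38.35, 'qpos': array([-0.4917,  0.2491,  0.8972, -0.0034,  1.997 , -0.4429]), 'joint_velocities': array([ 0.0015,  0.0001, -0.0007,  0.0003, -0.0002, -0.0001]), 'joint_efforts': array([ -0.0539, -40.104 , -29.5588,   0.0406,   0.0517,  -0.0004]), 'tool_pos': array([ 0.5613, -0.2377,  0.3512]), 'orientation': array([-0.0003,  0.7246,  0.6891, -0.0017]), 'contact_force': array([ 0.08  , -0.2302,  0.596 ]), 'wrist_torque': array([-0.0899,  0.0611,  0.0074]), 'gripper_force': 0.0, 'opening': 0.061059389523634655})
0.88 [array([ 0.4709, -0.1401]), array([ 0.4819, -0.0886]), array([ 0.6558, -0.115 ]), array([ 0.6497, -0.1677])]
0.7 [array([ 0.1364, -0.2813]), array([ 0.1892, -0.2248]), array([ 0.2945, -0.3134]), array([ 0.2427, -0.3752])]
[204.9875  72.1734] [235.6144  75.8058]
```

```bash
python3 -c "
from h import *
print(ctrl.hand_in())"
```

```text
the job is handed in; nothing more can be done
None
```

The job is handed in, at about 38 s of robot time: catch tripped, lid standing open at roughly 1.6 rad, pin back in its block, both tubes down in the white rack, and the camera aimed at the rack's middle to within about 1–2° by my estimate. I viewed 17 pictures against the limit of 14, and did the final checks from detector readings only, without re-checking the pin and lid at the end.

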